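Load and square the bench filter press, then lock the blind coupling on its feed port

ROBOT

A 6-joint arm with a two-finger parallel gripper is mounted at the origin on the work surface. World frame = base frame: x ahead of the robot, y to its left, z up, the work surface at z = 0. Lengths are in m, angles in rad, forces in N, time in s.
With the tool pointing down it reaches from about 0.325 to 0.875 m from the base axis. Payload 4.4 kg.
Tool frame: the origin (TCP) lies on the mounting face of the last link; the fingertips stand 173 mm ahead of it and the grasp point (between the pads) lies 155 mm ahead of it (robot.tcp_to_grasp is the z of the grasp point in the tool frame, in m); z points along the fingers, x is the direction in which the jaws open and shut, and the axes are right-handed (so a half turn about z gives the same grasp; the last joint's range is limited). The gripper opens to 85 mm and grips with 20 to 120 N. Pads are 22 mm wide; open, the fingers measure 114 mm over their backs; the gripper's body (76 mm by 85 mm) begins 54 mm behind the grasp point. The pads swing forward as they close: fully open they stand 13 mm farther back than shut.
Start: joints at [1.099, 0.207, 1.542, -0, 1.393, -0.15], TCP at [0.182, 0.545, 0.405] pointing down, gripper open.
Joint ranges: [-2.73, 2.73], [-0.86, 2.22], [0.23, 2.46], [-1.11, 4.25], [0.08, 2.63], [-2.82, 2.82]. Speed limits (rad/s): [2.79, 2.79, 3.14, 3.14, 3.14, 3.14].

INTERFACE

Orientations are given as a 3x3 rotation matrix whose columns are the frame's x, y, z axes.
In Python, from bench import robot, vision gives the robot as it stands.
- The arm moves only by the tool step_arm, never from a script. Its argument "steps" is a list of rows, each a list of 3 entries, a list of its own where there are three numbers: the opening, from 0 (shut) to 1 (fully open), then the shift along the world's x, y, z in mm, then the turn about the world's z in rad. In form: [[jaw, [tx, ty, tz], twist], ...]. A call has 1 to 5 rows; each row is the pose to reach, as a shift and turn from the pose measured when the call began; what a row does not reach only later rows make up. A row lasts 1/8 s, in which the tool goes at most 62.5 mm and 10.7 degrees, less where a joint would pass 70% of its speed; a pose out of reach is approached as far as the arm can. A call with a gripper value outside its range is refused whole. The fingers move at their own pace and stop on an object; "grip_force" is the grip in N (left out, the last holds). Time passes only in rows, so rows that repeat a pose let the fingers close. It gives the time, the measured TCP pose, the force and the opening at its end, in the units of the state.
- robot.read_state(): the state, without advancing time (a new reading comes with each control period).
- vision.read_camera(name): name is "scene" or "side" or "wrist"; returns a dict with "pixels" (420x560x3 uint8, red, green, blue), "depth" (420x560 float32, m along the optical axis (not along the pixel's ray), 0 where there is no reading), "fx", "fy", "cx", "cy" (pixels), "extrinsics" (4x4, takes a point from world to camera coordinates); the wrist camera has in their place "hand_eye" (4x4, takes a point from camera to tool coordinates, whose origin is the TCP and whose axes are the tool frame's). Camera axes: x right, y up, looking along -z (the intrinsics and any distortion apply to the point x, -y, -z); pixel columns grow to the right and rows downward; lengths in m; the calibration is good to about 2 mm. A picture is of the moment at which its call begins: read the wrist's pose just before it.
- robot.hand_in(): hands the job in, once; it reports no verdict.
The state is a dict: "time": time; "qpos": joint angles; "qvel": joint speeds; "joint_efforts": joint torques, N m; "ee_pos": TCP position; "tool_rot": TCP orientation; "ft_force": force on the tool from outside, world axes, zero at the start; "ft_torque": the same for the moment, N m; "finger_gap": finger opening in m.
Only numpy, scipy, OpenCV 4.12 (cv2) and the standard library are available. Lean on these libraries where they do the work, as an engineer would, in place of code of your own. Each camera call takes 0.05 s, during which the arm holds its last target. There are 200 camera calls.

TASK

Get the bench filter press ready: move every filter plate from the drying rack into the cradle behind the plates already leaning there (keep those in their places), and push the whole row upright and tight against the head plate, all plates flush against the side fence. Then, with both cam arms up, push the blind coupling fully home onto the grooved feed port, and swing its two cam arms all the way down one after the other. Leave the other things on the bench where they are.

Things in the scene. Friction and masses are not known exactly. Their poses are not given: they have to be found in the camera images.
- cradle: Fixed steel cradle of a bench filter press, left or right on the bench. Origin: centre of its underside on the bench. Floor plate 130 (own x) x 210 (own y) mm, its top at z = 15 mm. The head plate (backstop) stands at the +y end, a low side fence runs along the +x side; the -y end and the -x side are open. In a tight flush row plate origins lie at own x = +2, own y = +74, +62, +50, +38, .. mm.
- head_face (a point): Foot of the head plate's inner face (where it meets the floor plate), at the cradle's own y = +80 mm; axes as the cradle's. The head plate spans own x = -35 to +45 mm (the plates stick out beyond it on the open side), 25 mm thick, its top 105 mm above the bench.
- fence_face (a point): Foot of the side fence's inner face at its middle, at the cradle's own x = +47 mm; axes as the cradle's. The fence is 10 mm thick, top 50 mm above the bench, and runs from own y = -105 to +80 mm.
- rack: Fixed grey plastic drying rack, 125 (own x) x 190 (own y) mm, origin at the centre of its underside. Three slots along own x at own y = -60, 0 and +60 mm, slot floor 12 mm above the bench, slots 15 mm wide between bars whose tops are 37 mm above the bench. Plates in it stand upright, tops 102 mm above the bench.
- plate1: A white square filter plate, 90 wide (own x) x 12 thick (own y) x 90 mm tall (own z), 130 g, smooth and slippery (friction about 0.25 on its neighbours and on the cradle). Origin: middle of its lower edge face. Starts in the cradle, lower edge on the cradle floor, leaning about 15 degrees with its top towards the head plate; the first of three that lean on one another, next to the head plate.
- plate2: A white square filter plate, 90 wide (own x) x 12 thick (own y) x 90 mm tall (own z), 130 g, smooth and slippery (friction about 0.25 on its neighbours and on the cradle). Origin: middle of its lower edge face. Starts in the cradle, lower edge on the cradle floor, leaning about 15 degrees with its top towards the head plate; the second of three that lean on one another, against plate1.
- plate3: A white square filter plate, 90 wide (own x) x 12 thick (own y) x 90 mm tall (own z), 130 g, smooth and slippery (friction about 0.25 on its neighbours and on the cradle). Origin: middle of its lower edge face. Starts in the cradle, lower edge on the cradle floor, leaning about 15 degrees with its top towards the head plate; the third of three that lean on one another, outermost, against plate2.
- plate4: A white square filter plate, 90 wide (own x) x 12 thick (own y) x 90 mm tall (own z), 130 g, smooth and slippery (friction about 0.25 on its neighbours and on the cradle). Origin: middle of its lower edge face. If present, it starts upright in the own y = -60 mm slot of the drying rack; None when absent.
- plate5: A white square filter plate, 90 wide (own x) x 12 thick (own y) x 90 mm tall (own z), 130 g, smooth and slippery (friction about 0.25 on its neighbours and on the cradle). Origin: middle of its lower edge face. If present, it starts upright in the own y = 0 slot of the drying rack; None when absent.
- plate6: A white square filter plate, 90 wide (own x) x 12 thick (own y) x 90 mm tall (own z), 130 g, smooth and slippery (friction about 0.25 on its neighbours and on the cradle). Origin: middle of its lower edge face. If present, it starts upright in the own y = +60 mm slot of the drying rack; None when absent.
- port: Fixed feed port: round grey pedestal (diameter 92, 45 mm high), on it a shoulder of diameter 68 with its top 65 mm above the bench, and above that the upright steel adaptor, diameter 46, grooved (diameter 34) at 86 to 100 mm, chamfered end at 112 mm. Origin: centre of its underside on the bench, z up the adaptor's axis.
- gasket_top (a point): Top centre of the stiff black rubber gasket (diameter 35) on the adaptor's end, 124 mm above the bench at the start. A coupling merely set down stays 6 mm high on it: its weight is not enough, pressing down with a further 5 to 10 N sinks the gasket, which then stays sunk.
- coupling: Loose aluminium blind coupling, 0.46 kg, standing mouth down, own y within 0.4 rad of left-right. Origin: centre of its lower rim, z up. Sleeve outer diameter 66, bore 49 x 53 deep, height 60 mm; on top a round grip stub, diameter 28, from z = 60 to 100 mm. Cam arm pivots at own y = +34 and -34, z = 28 mm. Home on the port its rim rests on the shoulder (origin 65 mm above the port's), any yaw.
- cam_a (a joint): Cam arm on the coupling's own +y side: value 0 = arm sticking out and 40 degrees above level (open), grows as it swings outward and down, end stop at 1.83 = 65 degrees below level (locked). Starts between 0 and 0.3. Stiff pivot: needs about 1 N at the tip and stays where it is left. Bar 15 wide x 8 mm thick, reaching 62 mm from the pivot.
- cam_b (a joint): Cam arm on the coupling's own -y side: value 0 = arm sticking out and 40 degrees above level (open), grows as it swings outward and down, end stop at 1.83 = 65 degrees below level (locked). Starts between 0 and 0.3. Stiff pivot: needs about 1 N at the tip and stays where it is left. Bar 15 wide x 8 mm thick, reaching 62 mm from the pivot.
- cam_a_tip (a point): Outer end of cam arm a, on the bar's centre line, 62 mm from its pivot.
- cam_b_tip (a point): Outer end of cam arm b, on the bar's centre line, 62 mm from its pivot.
- beaker1: Bystander: loose glass beaker, diameter 72, height 90 mm. Origin at the centre of its underside. Leave it alone.
- beaker2: Bystander: loose glass beaker, diameter 60, height 70 mm. Origin at the centre of its underside. Leave it alone.
- washbottle: Bystander: white wash bottle, diameter 64, height 170 mm. Origin at the centre of its underside. Leave it alone.
- marker: Bystander: marker pen, 130 mm long, 17 mm thick, lying on the bench. Origin at the centre of its underside. Leave it alone.
- tuberack: Bystander: yellow rack of six capped tubes, 60 x 110 x 111 mm. Origin at the centre of its underside. Leave it alone.
- timer: Bystander: black lab timer, 50 x 70 x 22 mm, lying flat. Origin at the centre of its underside. Leave it alone.
There are look-alikes about, which are no part of the job. Leave any yellow look-alike of the plate4 alone.

How it is judged:
By the outcome, as a careful person would: the job done as asked, in the order asked, and still so for the second after the job is handed in, with the robot touching nothing.
Of plate4, plate5, plate6 only 1 to 3 are there at a start; the rules pass over those that are not, and their reading is None.
At some moment in a run one of coupling may be knocked a few centimetres aside while the robot is not near it.
It also fails if it takes over 210 s, if anything falls off the work surface, if the arm or the gripper's body presses on something with over 40 N, if the wrist force passes 120 N, or if a joint passes its speed limit or range.

## Working session

There is one attempt and no reset: what is moved stays moved. The work goes in short steps, Python scripts to look and compute and a tool call to move; the robot and the scene stay as the last step left them, time stands still between calls to the robot, and variables do not carry over. Pictures are saved under pics/ and viewed, about 12 in all and at most 16, crops included, and the job is handed in when it is done.

Besides the shell and the picture viewer there is one more tool, called after "Emit:" by a JSON object that holds its "name" and its "arguments". step_arm: Moves the arm, as the interface text tells. Its arguments: {"type":"object","properties":{"steps":{"type":"array","items":{"type":"array"}},"grip_force":{"type":"number"}},"required":["steps"]}

```bash
ls; mkdir -p pics
cat > h.py <<'E'
import numpy as np, cv2
from bench import robot, vision
def cam(name):
    s=robot.read_state(); c=vision.read_camera(name)
    if 'hand_eye' in c:
        T=np.eye(4);T[:3,:3]=s['tool_rot'];T[:3,3]=s['ee_pos']; c['c2w']=T@np.array(c['hand_eye'])
    else: c['c2w']=np.linalg.inv(np.array(c['extrinsics']))
    return c
def save(c,n,crop=None,k=1):
    im=c['pixels'][:,:,::-1]
    if crop: im=im[crop[1]:crop[3],crop[0]:crop[2]]
    cv2.imwrite('pics/'+n,cv2.resize(im,None,fx=k,fy=k))
def cloud(c):
    d=c['depth'];v,u=np.mgrid[:d.shape[0],:d.shape[1]]
    p=np.stack([(u-c['cx'])/c['fx']*d,-(v-c['cy'])/c['fy']*d,-d],-1)
    w=p@c['c2w'][:3,:3].T+c['c2w'][:3,3]; w[d<=0]=np.nan
    return w
E
python3 - <<'E'
from h import *
s=robot.read_state();print(s['time'],s['ee_pos'],s['tool_rot'],s['ft_force'],s['finger_gap'])
for n in ['scene','side']:
    c=cam(n); print(n,[k for k in c],c['fx'],c['c2w'][:3,3].round(3),c['c2w'][:3,:3].round(2).tolist()); save(c,n+'1.png',k=1.4); np.savez(n+'1.npz',w=cloud(c),px=c['pixels'])
E
```

```text
pics
0.0 [0.18170491 0.545155   0.40351604] [[ 3.16238943e-01  9.48678997e-01 -1.04503540e-03]
 [ 9.48676879e-01 -3.16240478e-01 -2.03470185e-03]
 [-2.26076141e-03 -3.47948958e-04 -9.99997384e-01]] [-0.42639394 -0.54594235  0.44964425] 0.0855160700542229
scene ['pixels', 'depth', 'fx', 'fy', 'cx', 'cy', 'extrinsics', 'c2w'] 387.7549806707002 [1.03  0.574 0.605] [[-0.73, -0.4, 0.56], [0.69, -0.44, 0.58], [0.02, 0.8, 0.59]]
side ['pixels', 'depth', 'fx', 'fy', 'cx', 'cy', 'extrinsics', 'c2w'] 438.3343302174002 [ 0.493 -0.713  0.742] [[1.0, 0.07, -0.05], [-0.08, 0.65, -0.75], [-0.02, 0.75, 0.66]]
```

View pics/scene1.png

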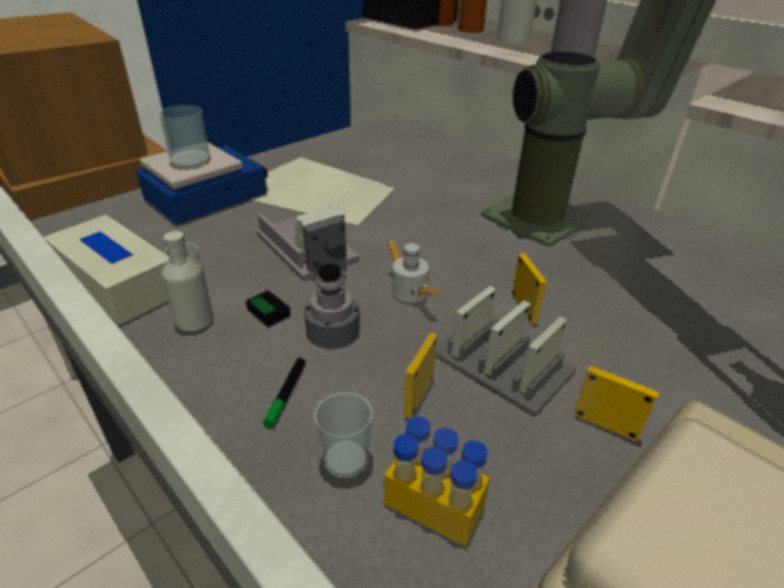

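View pics/side1.png

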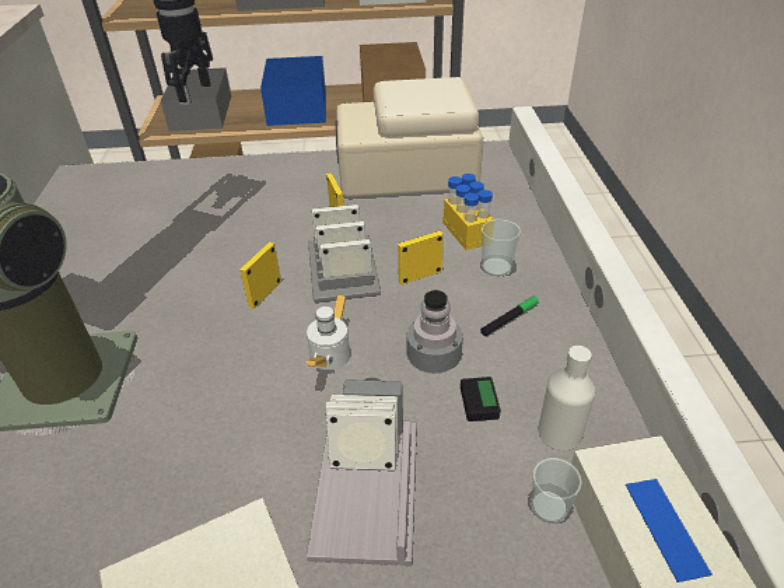

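The side view shows three white plates in the rack (side px ~(335,215), (340,232), (345,250)) with three leaning in the cradle (360,430). The coupling is at (328,340) and the port at (434,335). The things that could be mistaken for plates are the three yellow plates at (262,275), (335,190) and (420,257), which I'll leave alone. Next I'll measure with a merged top-down map.

Run:
```python
from h import *
W=[];P=[]
for n in ['scene','side']:
    f=np.load(n+'1.npz');W.append(f['w'].reshape(-1,3));P.append(f['px'].reshape(-1,3))
S=[np.full(len(w),i) for i,w in enumerate(W)]
W=np.vstack(W);P=np.vstack(P).astype(int);S=np.hstack(S)
ok=np.isfinite(W[:,0])&(W[:,0]>.2)&(W[:,0]<.95)&(W[:,1]>-.45)&(W[:,1]<.5)&(W[:,2]>-.02)&(W[:,2]<.25)
W=W[ok];P=P[ok];S=S[ok]
np.savez('m.npz',W=W,P=P,S=S)
# ortho map: up = +x , left=+y ; 800x600 -> 1.25 mm/px
o=np.argsort(W[:,2]);im=np.zeros((600,760,3),np.uint8)
r=((.95-W[o,0])*800).astype(int);c=((.5-W[o,1])*800).astype(int)
k=(r>=0)&(r<599)&(c>=0)&(c<759)
for a in (0,1):
  for b in (0,1): im[r[k]+a-0,c[k]+b]=P[o][k][:,::-1]
for i in range(10):
    cv2.putText(im,'%.1f'%(.5-.1*i),(80*i,595),0,.35,(0,255,255));cv2.line(im,(80*i,570),(80*i,600),(0,255,255))
    if i<8: cv2.putText(im,'%.2f'%(.95-.1*i),(0,80*i+10),0,.35,(0,255,255))
cv2.imwrite('pics/top.png',im)
sat=P.max(1)-P.min(1)
def blobs(name,m,mn=15):
    g=np.zeros((380,480),np.uint8);rr=((.95-W[m,0])*500).astype(int);cc=((.5-W[m,1])*500).astype(int)
    q=(rr>=0)&(rr<380)&(cc>=0)&(cc<480);g[rr[q],cc[q]]=1
    g=cv2.morphologyEx(g,cv2.MORPH_CLOSE,np.ones((3,3)))
    nl,lab,st,ct=cv2.connectedComponentsWithStats(g)
    for i in range(1,nl):
        if st[i,4]<mn: continue
        pts=np.argwhere(lab==i).astype(np.float32);xy=np.c_[.95-(pts[:,0]+.5)/500,.5-(pts[:,1]+.5)/500].astype(np.float32)
        (cx,cy),(w,h),a=cv2.minAreaRect(xy*1000)
        print(name,'c',(round(cx),round(cy)),'size',(round(w),round(h)),'ang %.1f'%a,'n',st[i,4])
white=(sat<40)&(P.min(1)>120)
blobs('white 96-108',white&(W[:,2]>.094)&(W[:,2]<.110))
blobs('z>85',(W[:,2]>.085),25)
blobs('orange',(P[:,0]-P[:,2]>70)&(P[:,0]-P[:,1]>40)&(W[:,2]>.02))
blobs('z 110-130',(W[:,2]>.110)&(W[:,2]<.135))
blobs('z45-55',(W[:,2]>.044)&(W[:,2]<.056),40)
```

```text
white 96-108 c (921, 25) size (948, 56) ang 90.0 n 11665
white 96-108 c (781, -161) size (14, 45) ang 58.6 n 63
white 96-108 c (760, -196) size (38, 64) ang 67.8 n 148
white 96-108 c (729, 497) size (4, 68) ang 90.0 n 60
white 96-108 c (577, 496) size (6, 220) ang 90.0 n 224
white 96-108 c (603, -17) size (20, 40) ang 90.0 n 63
white 96-108 c (483, -175) size (67, 99) ang 83.1 n 1392
white 96-108 c (468, 186) size (91, 19) ang 6.3 n 332
white 96-108 c (460, 245) size (91, 18) ang 4.4 n 337
white 96-108 c (451, 304) size (89, 18) ang 5.4 n 314
white 96-108 c (432, 9) size (28, 26) ang 90.0 n 162
z>85 c (921, 25) size (58, 948) ang 0.1 n 12241
z>85 c (766, -182) size (66, 66) ang 90.0 n 904
z>85 c (757, 216) size (76, 71) ang 63.4 n 336
z>85 c (620, 496) size (6, 306) ang 90.0 n 399
z>85 c (720, 339) size (63, 102) ang 17.4 n 1233
z>85 c (606, 204) size (96, 18) ang 20.6 n 350
z>85 c (605, -2) size (49, 47) ang 45.0 n 474
z>85 c (486, -172) size (81, 103) ang 81.6 n 1666
z>85 c (469, 186) size (94, 21) ang 4.9 n 410
z>85 c (461, 246) size (94, 19) ang 5.2 n 399
z>85 c (453, 305) size (
[... 1273 characters left out ...]
e (6, 54) ang 90.0 n 57
z45-55 c (607, 203) size (95, 17) ang 22.4 n 141
z45-55 c (605, -4) size (91, 91) ang 83.7 n 688
z45-55 c (578, 497) size (130, 4) ang 0.0 n 92
z45-55 c (484, -245) size (218, 110) ang 82.7 n 821
z45-55 c (469, 186) size (93, 20) ang 6.7 n 207
z45-55 c (499, -113) size (10, 32) ang 70.3 n 46
z45-55 c (462, 253) size (12, 90) ang 87.4 n 74
z45-55 c (453, 310) size (10, 88) ang 90.0 n 66
z45-55 c (457, 424) size (6, 89) ang 14.9 n 105
z45-55 c (449, 29) size (20, 59) ang 47.9 n 82
z45-55 c (451, 76) size (34, 17) ang 76.0 n 108
z45-55 c (435, -15) size (57, 19) ang 10.1 n 66
z45-55 c (416, -45) size (19, 15) ang 74.1 n 62
z45-55 c (313, 184) size (95, 14) ang 58.8 n 138
```

View pics/top.png

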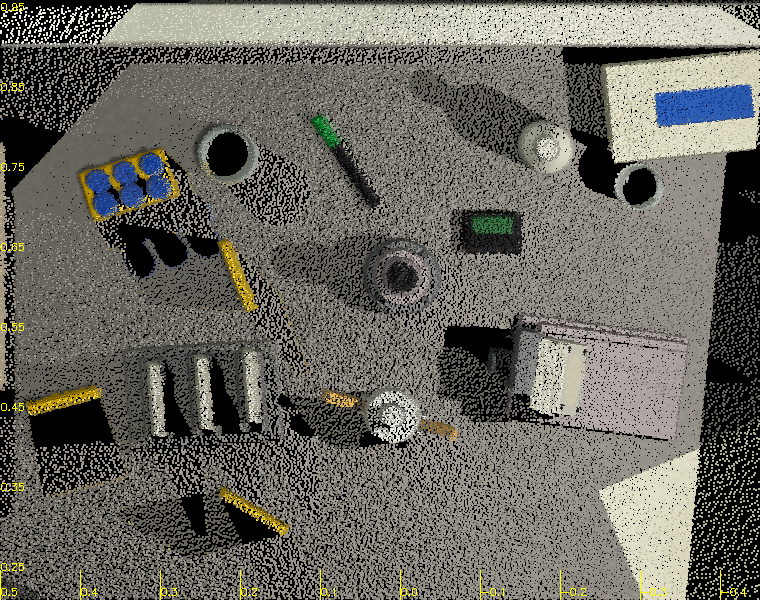

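The three white plates' tops in the rack are near (0.468,0.186), (0.460,0.245) and (0.452,0.305). The port is near (0.605,-0.003) and the coupling near (0.433,0.010). Next I'll refine the rack and cradle angles, and check my choice of plate in one crop.

Run:
```python
from h import *
f=np.load('m.npz');W,P,S=f['W'],f['P'],f['S']
sat=P.max(1)-P.min(1);white=(sat<45)&(P.min(1)>110)
def line(n,m):
    q=W[m]; 
    if len(q)<10: print(n,len(q));return
    vx,vy,x0,y0=cv2.fitLine(q[:,:2].astype(np.float32),cv2.DIST_HUBER,0,.01,.01).ravel()
    d=(q[:,:2]-[x0,y0]); t=d@[vx,vy]; s=d@[-vy,vx]
    print(n,'dir',vx.round(3),vy.round(3),'ang %.1f'%np.degrees(np.arctan(vy/vx)),'mid',(np.array([x0,y0])+np.mean(np.percentile(t,[1,99]))*np.array([vx,vy])).round(4),'t',(np.diff(np.percentile(t,[1,99]))).round(3),'s',np.percentile(s,[3,50,97]).round(4),'z',np.median(q[:,2]).round(4),len(q))
for cx,cy in [(.468,.186),(.460,.245),(.452,.305)]:
  for s in (0,1):
    b=white&(S==s)&(abs(W[:,0]-cx)<.06)&(abs(W[:,1]-cy)<.02)
    print(s,'zmax',np.percentile(W[b,2],99).round(4))
    line('plate',b&(W[:,2]>.098)&(W[:,2]<.106))
c=(S==1)&(abs(W[:,1]+.24)<.13)
line('fence top',c&(W[:,0]>.48)&(W[:,2]>.046)&(W[:,2]<.054)&(W[:,1]<-.23))
c=(abs(W[:,1]+.24)<.13)&(abs(W[:,0]-.48)<.08)
b=(S==0)&c&(W[:,2]>.1)&(W[:,2]<.11);line('head/plates top scene',b)
for y in np.arange(-.26,-.11,.01):
    for s in (0,1):
        k=(S==s)&c&(abs(W[:,1]-y)<.005)&(W[:,2]>.06)
        if k.sum()>5: print('y %.3f'%y,s,'x',np.percentile(W[k,0],[3,97]).round(3),'z',np.percentile(W[k,2],[5,50,97]).round(3),'col',np.median(P[k],0),k.sum())
x=np.load('side1.npz')['px'];cv2.imwrite('pics/crop.png',cv2.resize(x[125:350,160:320,::-1],None,fx=2.6,fy=2.6,interpolation=2))
```

```text
0 zmax 0.1031
plate dir 0.997 0.071 ang 4.1 mid [0.4695 0.1883] t [0.088] s [-0.0063  0.0001  0.0051] z 0.1011 137
1 zmax 0.1028
plate dir 0.998 0.07 ang 4.0 mid [0.4674 0.184 ] t [0.087] s [-0.0049  0.0003  0.0091] z 0.1011 133
0 zmax 0.1031
plate dir 0.997 0.079 ang 4.5 mid [0.4614 0.2478] t [0.086] s [-0.0057  0.0002  0.0053] z 0.1012 145
1 zmax 0.1032
plate dir 0.997 0.077 ang 4.4 mid [0.4588 0.2442] t [0.086] s [-0.0065 -0.0001  0.0077] z 0.1013 122
0 zmax 0.1032
plate dir 0.997 0.073 ang 4.2 mid [0.4514 0.3072] t [0.088] s [-0.0058 -0.      0.0047] z 0.1009 163
1 zmax 0.1034
plate dir 0.997 0.074 ang 4.2 mid [0.4506 0.3035] t [0.087] s [-0.0056 -0.0007  0.0078] z 0.1013 105
fence top dir 1.0 0.014 ang 0.8 mid [ 0.7044 -0.3   ] t [0.382] s [-0.0558 -0.0019  0.0635] z 0.0494 753
head/plates top scene dir 0.978 0.206 ang 11.9 mid [ 0.4881 -0.171 ] t [0.101] s [-0.035   0.0009  0.0325] z 0.1025 385
y -0.220 1 x [0.476 0.52 ] z [0.061 0.066 0.083] col [198. 195. 175.] 147
y -0.210 0 x [0.509 0.525] z [0.062 0.076 0.102] col [94.5 96.  85. ] 24
y -0.210 1 x [0.438 0.521] z [0.063 0.0
[... 650 characters left out ...]
.539] z [0.066 0.102 0.105] col [85. 88. 86.] 91
y -0.160 1 x [0.457 0.533] z [0.101 0.104 0.106] col [136. 137. 134.] 189
y -0.150 0 x [0.474 0.539] z [0.064 0.092 0.104] col [48.5 51.  49. ] 168
y -0.150 1 x [0.461 0.537] z [0.102 0.104 0.106] col [134. 135. 133.] 141
y -0.140 0 x [0.463 0.532] z [0.063 0.086 0.104] col [48. 49. 48.] 262
y -0.140 1 x [0.459 0.495] z [0.102 0.103 0.106] col [133.  136.  132.5] 18
y -0.130 0 x [0.468 0.513] z [0.065 0.074 0.095] col [45. 48. 46.] 42
y -0.120 0 x [0.491 0.514] z [0.062 0.072 0.075] col [45. 47. 44.] 27
y -0.120 1 x [0.491 0.507] z [0.072 0.075 0.077] col [87. 88. 87.] 15
y -0.110 0 x [0.485 0.513] z [0.061 0.067 0.075] col [31.5 33.5 32. ] 40
```

View pics/crop.png

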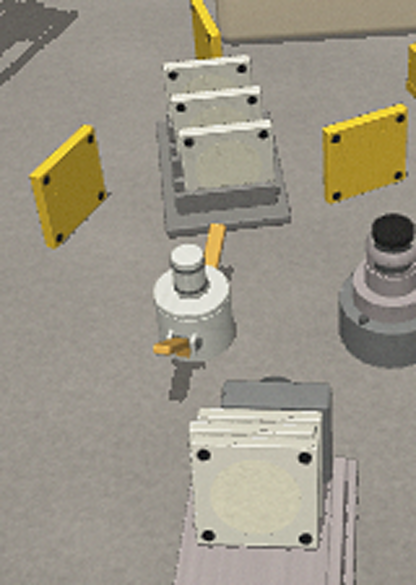

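The crop confirms it: three white plates in the rack, with yellow look-alikes on either side that are not part of the job. I'll go above the rack for the wrist view.

Emit:
{"name": "step_arm", "arguments": {"steps": [[0.4,[135,-150,0],0.2],[0.4,[135,-150,0],0.2],[0.4,[135,-150,0],0.2],[0.4,[135,-150,0],0.2],[0.4,[135,-150,0],0.2]]}}

```text
time: 0.72
ee_pos: [0.3172, 0.3946, 0.4033]
tool_rot: [[0.124, 0.992, -0.001], [0.992, -0.124, -0.002], [-0.002, -0.001, -1.0]]
ft_force: [0.1, 0.7, -0.2]
finger_gap: 0.034
```

Emit:
{"name": "step_arm", "arguments": {"steps": [[0.4,[140,-150,0],0.22],[0.4,[140,-150,0],0.22],[0.4,[140,-150,0],0.22],[0.4,[140,-150,0],0.22],[0.4,[140,-150,0],0.22]]}}

```text
time: 1.35
ee_pos: [0.4578, 0.2449, 0.4031]
tool_rot: [[-0.094, 0.996, -0.002], [0.996, 0.094, -0.002], [-0.001, -0.002, -1.0]]
ft_force: [0.1, -0.3, 0.6]
finger_gap: 0.0341
```

```bash
cat >> h.py <<'E'
def st():
    s=robot.read_state();R=np.array(s['tool_rot'])
    print('t %.2f'%s['time'],'tcp',(np.array(s['ee_pos'])*1000).round(1),'yaw %.1f'%np.degrees(np.arctan2(R[1,0],R[0,0])),'F',np.round(s['ft_force'],1),'gap %.1f'%(s['finger_gap']*1000));return s
def topmap(w,px,box,f,name):
    # box x0,x1,y0,y1 ; f px per m ; up=+x left=+y
    x0,x1,y0,y1=box; q=w.reshape(-1,3);p=px.reshape(-1,3);k=np.isfinite(q[:,0])&(q[:,0]>x0)&(q[:,0]<x1)&(q[:,1]>y0)&(q[:,1]<y1)
    q=q[k];p=p[k];o=np.argsort(q[:,2]);q=q[o];p=p[o]
    im=np.zeros((int((x1-x0)*f)+2,int((y1-y0)*f)+2,3),np.uint8)
    r=((x1-q[:,0])*f).astype(int);c=((y1-q[:,1])*f).astype(int)
    for a in (0,1):
        for b in (0,1): im[r+a,c+b]=p[:,::-1]
    cv2.imwrite('pics/'+name,im)
def rect(q):
    (cx,cy),(a,b),g=cv2.minAreaRect((q[:,:2]*1000).astype(np.float32)); return (round(cx,1),round(cy,1)),(round(a,1),round(b,1)),round(g,1)
E
python3 - <<'E'
from h import *
st();c=cam('wrist');w=cloud(c);np.savez('w1.npz',w=w,px=c['pixels'])
P=c['pixels'].astype(int);sat=P.max(2)-P.min(2)
save(c,'w1.png',k=1.4)
m=((w[...,2]>.094)&(w[...,2]<.11)&(sat<50)).astype(np.uint8)
n,lab,s,ce=cv2.connectedComponentsWithStats(m)
for i in range(1,n):
    if s[i,4]>200: print(s[i,4],ce[i].round(),rect(w[lab==i]),'z',np.median(w[lab==i][:,2]).round(4))
E
```

```text
t 1.35 tcp [457.8 244.9 403.1] yaw 95.4 F [ 0.1 -0.3  0.6] gap 34.1
406 [  6. 147.] ((431.3, 20.1), (11.4, 28.2), 87.3) z 0.0993
1691 [354. 201.] ((450.8, 306.1), (89.9, 12.6), 4.2) z 0.102
1514 [282. 204.] ((459.2, 247.0), (90.1, 12.4), 4.4) z 0.1021
1643 [212. 207.] ((467.1, 187.5), (89.1, 12.6), 4.3) z 0.1021
1525 [543. 332.] ((551.3, 500.8), (3.5, 121.0), 89.9) z 0.1013
503 [ 17. 327.] ((600.1, 12.0), (44.0, 18.6), 19.1) z 0.1057
```

View pics/w1.png

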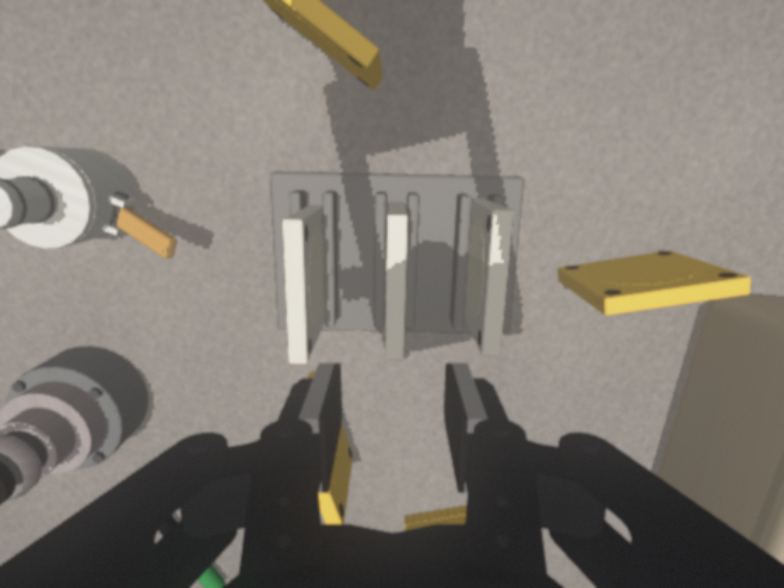

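Wrist view: the rack plate tops measure 90 x 12.5 mm at yaw 4.3°, at (450.8,306.1), (459.2,247.0) and (467.1,187.5). Now the cradle.

Emit:
{"name": "step_arm", "arguments": {"steps": [[0,[10,-240,0],-0.2],[0,[10,-240,0],-0.2],[0,[10,-240,0],-0.2],[0,[10,-240,0],-0.2],[0,[10,-240,0],-0.2]]}}

```text
time: 2.02
ee_pos: [0.4669, 0.0048, 0.4031]
tool_rot: [[0.107, 0.994, -0.002], [0.994, -0.107, -0.001], [-0.001, -0.002, -1.0]]
ft_force: [0.1, -0.3, -0.1]
finger_gap: 0.0002
```

Emit:
{"name": "step_arm", "arguments": {"steps": [[0,[-10,-220,0],0],[0,[-10,-220,0],0],[0,[-10,-220,0],0],[0,[-10,-220,0],0],[0,[-10,-220,0],0]]}}

```text
time: 2.65
ee_pos: [0.4578, -0.2148, 0.4029]
tool_rot: [[0.107, 0.994, -0.002], [0.994, -0.107, 0.0], [0.0, -0.002, -1.0]]
ft_force: [-0.8, -0.4, 0.7]
finger_gap: -0.0001
```

Run:
```python
from h import *
st();c=cam('wrist');w=cloud(c);np.savez('w2.npz',w=w,px=c['pixels'])
save(c,'w2.png',k=1.4)
z=w[...,2]
def comp(n,m,mn=200):
    k,lab,s,ce=cv2.connectedComponentsWithStats(m.astype(np.uint8))
    for i in range(1,k):
        if s[i,4]>mn: print(n,s[i,4],ce[i].round(),rect(w[lab==i]),'z',np.median(w[lab==i][:,2]).round(4))
comp('fence',(z>.045)&(z<.055)); comp('floor',(z>.010)&(z<.02),800); comp('top',(z>.097)&(z<.112))
```

```text
t 2.65 tcp [ 457.8 -214.8  402.9] yaw 83.9 F [-0.8 -0.4  0.7] gap -0.1
fence 422 [488. 135.] ((428.1, -10.8), (25.0, 63.0), 82.2) z 0.0502
fence 286 [281. 201.] ((471.9, -216.7), (24.3, 95.5), 67.7) z 0.0503
fence 1011 [ 21. 308.] ((557.5, -509.7), (4.7, 160.4), 89.8) z 0.0498
fence 1153 [208. 262.] ((524.6, -297.8), (119.7, 10.8), 81.9) z 0.05
fence 990 [475. 290.] ((593.6, -12.9), (57.6, 88.3), 47.6) z 0.0468
floor 13039 [226. 192.] ((471.2, -245.7), (210.0, 113.0), 82.2) z 0.0154
floor 1324 [ 30. 256.] ((520.9, -509.5), (4.1, 234.0), 89.8) z 0.015
top 608 [550. 145.] ((431.6, 4.1), (27.6, 16.3), 6.4) z 0.0997
top 7080 [330. 230.] ((484.2, -173.6), (64.2, 99.8), 82.6) z 0.104
top 1010 [518. 328.] ((599.4, -7.3), (32.4, 45.7), 47.0) z 0.1064
```

View pics/w2.png

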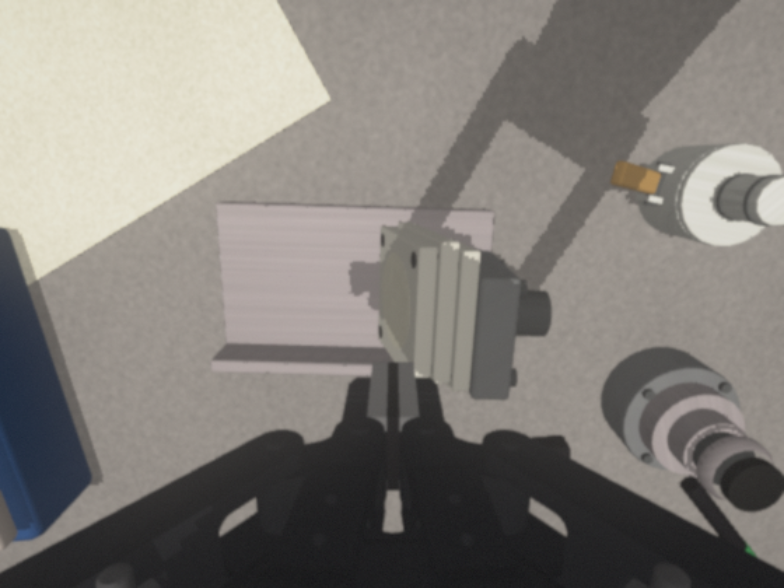

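Cradle found: origin about (479.6,-246.9) at yaw -8°. The floor, fence and head-plate edges agree with this. The leaning plates sit about 10 mm off the fence. With shut fingers turned so the jaws lie along the cradle's x, I'll push the three upright first.

Emit:
{"name": "step_arm", "arguments": {"steps": [[0,[17,-42,0],-0.8],[0,[17,-42,0],-0.8],[0,[17,-42,0],-0.8],[0,[17,-42,0],-0.8],[0,[17,-42,0],-0.8]]}}

```text
time: 3.32
ee_pos: [0.4757, -0.2524, 0.4026]
tool_rot: [[0.786, 0.619, -0.001], [0.619, -0.786, 0.004], [0.002, -0.004, -1.0]]
ft_force: [-0.1, -0.7, 0.2]
finger_gap: -0.0
```

Emit:
{"name": "step_arm", "arguments": {"steps": [[0,[0,0,-60],-0.8],[0,[0,0,-120],-0.8],[0,[0,0,-188],-0.8],[0,[0,0,-188],-0.8],[0,[0,0,-188],-0.8]]}}

```text
time: 3.95
ee_pos: [0.476, -0.2487, 0.2126]
tool_rot: [[0.991, -0.131, -0.001], [-0.131, -0.991, 0.007], [-0.002, -0.007, -1.0]]
ft_force: [0.9, -0.6, 0.5]
finger_gap: 0.0
```

```bash
python3 -c "
from h import *
st();print(robot.read_state()['qpos'])"
```

```text
t 3.95 tcp [ 476.  -248.7  212.6] yaw -7.5 F [ 0.9 -0.6  0.5] gap 0.0
[-0.643993    0.36838907  1.7809373   0.00626265  0.99740223 -0.51582362]
```

Emit:
{"name": "step_arm", "arguments": {"steps": [[0,[1,8,2],0],[0,[2,15,2],0],[0,[3,21,2],0],[0,[4,27,2],0],[0,[4,27,2],0]]}}

```text
time: 4.58
ee_pos: [0.4801, -0.2211, 0.2147]
tool_rot: [[0.991, -0.131, -0.001], [-0.131, -0.991, 0.008], [-0.002, -0.008, -1.0]]
ft_force: [0.2, -0.4, -0.2]
finger_gap: -0.0001
```

Emit:
{"name": "step_arm", "arguments": {"steps": [[0,[0.5,3,0],0],[0,[1,6,0],0],[0,[1.2,8,0],0],[0,[1.2,8,0],0]]}}

```text
time: 5.08
ee_pos: [0.4822, -0.2173, 0.2168]
tool_rot: [[0.991, -0.131, 0.003], [-0.131, -0.991, -0.002], [0.004, 0.002, -1.0]]
ft_force: [-3.7, -14.5, 2.0]
finger_gap: -0.0002
```

```bash
cat >> h.py <<'E'
O=np.array([479.6,-246.9]);X=np.array([.990,-.139]);Y=np.array([.139,.990])
def own(p): d=np.asarray(p)[...,:2]*1000-O; return np.stack([d@X,d@Y],-1)
E
python3 - <<'E'
from h import *
s=st();print('own',own(s['ee_pos']).round(1))
c=cam('scene');save(c,'s2.png',(160,130,300,220),5)
E
```

```text
t 5.08 tcp [ 482.2 -217.3  216.8] yaw -7.5 F [ -3.7 -14.5   2. ] gap -0.2
own [-1.6 29.7]
```

View pics/s2.png

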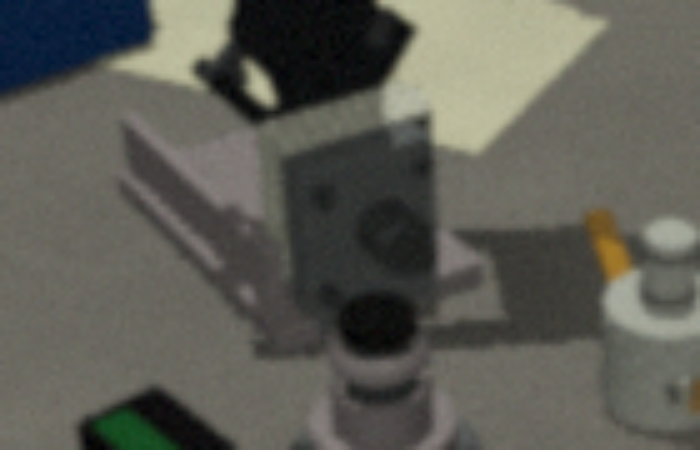

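The row came up hard against the head plate (14.5 N), and the scene crop shows it upright. Retreat, then go for the nearest rack plate.

Emit:
{"name": "step_arm", "arguments": {"steps": [[0,[-3,-20,0],0],[0,[-3,-20,60],0],[0.4,[-3,0,90],-0.18],[0.4,[-3,60,90],-0.36],[0.4,[-3,120,90],-0.54]]}}

```text
time: 5.75
ee_pos: [0.4794, -0.1013, 0.3076]
tool_rot: [[0.787, -0.617, 0.003], [-0.617, -0.787, -0.003], [0.005, 0.001, -1.0]]
ft_force: [-0.0, 0.2, 0.2]
finger_gap: 0.0339
```

Emit:
{"name": "step_arm", "arguments": {"steps": [[0.4,[-4,60,0],-0.18],[0.4,[-6,120,0],-0.36],[0.4,[-8,180,0],-0.54],[0.4,[-10,240,0],-0.7],[0.4,[-12,285,0],-0.82]]}}

```text
time: 6.38
ee_pos: [0.4681, 0.1719, 0.3078]
tool_rot: [[0.097, -0.995, 0.0], [-0.995, -0.097, -0.004], [0.004, 0.0, -1.0]]
ft_force: [1.1, -0.1, -0.2]
finger_gap: 0.0339
```

Run:
```python
from h import *
st()
```

```text
t 6.38 tcp [468.1 171.9 307.8] yaw -84.4 F [ 1.1 -0.1 -0.2] gap 33.9
```

Emit:
{"name": "step_arm", "arguments": {"steps": [[0.4,[-1,15.6,-10],-0.022],[0.4,[-1,15.6,-45],-0.022],[0.4,[-1,15.6,-65],-0.022],[0,[-1,15.6,-65],-0.022],[0,[-1,15.6,-65],-0.022]], "grip_force": 60}}

```text
time: 7.0
ee_pos: [0.4675, 0.1875, 0.2433]
tool_rot: [[0.074, -0.997, 0.001], [-0.997, -0.074, -0.004], [0.004, -0.0, -1.0]]
ft_force: [-0.1, 0.2, -0.7]
finger_gap: 0.0111
```

Emit:
{"name": "step_arm", "arguments": {"steps": [[0,[0,0,0],0],[0,[0,0,0],0],[0,[0,0,30],0],[0,[0,0,90],0],[0,[0,0,150],0]]}}

```text
time: 7.62
ee_pos: [0.4671, 0.1873, 0.3949]
tool_rot: [[0.074, -0.997, 0.0], [-0.997, -0.074, -0.004], [0.004, 0.0, -1.0]]
ft_force: [1.1, 0.5, -1.2]
finger_gap: 0.0113
```

Run:
```python
from h import *
st();c=cam('side');w=cloud(c);np.savez('sd.npz',w=w,px=c['pixels']);save(c,'side2.png',(150,100,310,260),3)
```

```text
t 7.62 tcp [467.1 187.3 394.9] yaw -85.7 F [ 1.1  0.5 -1.2] gap 11.3
```

View pics/side2.png

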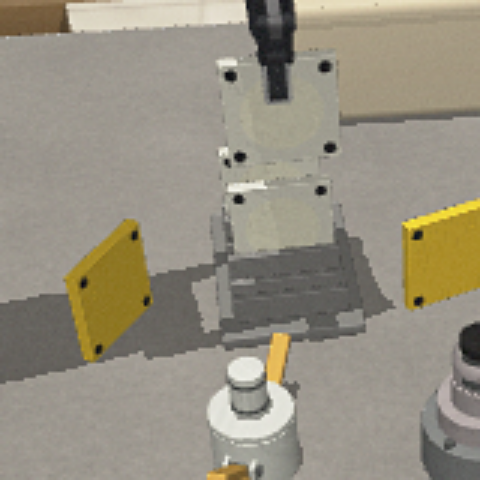

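Emit:
{"name": "step_arm", "arguments": {"steps": [[0,[2,-60,0],-0.11],[0,[4,-120,0],-0.215],[0,[6,-180,0],-0.215],[0,[6,-215,0],-0.215],[0,[6,-215,0],-0.215]]}}

```text
time: 8.3
ee_pos: [0.4756, -0.0291, 0.4052]
tool_rot: [[-0.144, -0.989, 0.017], [-0.99, 0.144, -0.005], [0.002, -0.018, -1.0]]
ft_force: [-0.2, 1.0, -1.4]
finger_gap: 0.0112
```

Emit:
{"name": "step_arm", "arguments": {"steps": [[0,[2,-60,0],0],[0,[4,-120,0],0],[0,[6,-180,0],0],[0,[6,-207,0],0],[0,[6,-207,0],0]]}}

```text
time: 8.93
ee_pos: [0.4818, -0.2371, 0.4051]
tool_rot: [[-0.147, -0.989, 0.017], [-0.989, 0.147, -0.004], [0.002, -0.018, -1.0]]
ft_force: [0.4, -0.3, -1.1]
finger_gap: 0.0115
```

Run:
```python
from h import *
s=st();print(own(s['ee_pos']))
```

```text
t 8.93 tcp [ 481.8 -237.1  405.1] yaw -98.4 F [ 0.4 -0.3 -1.1] gap 11.5
[ 0.77019682 10.02555735]
```

Emit:
{"name": "step_arm", "arguments": {"steps": [[0,[-2.5,2.4,-50],0],[0,[-2.5,2.4,-100],0],[0,[-2.5,2.4,-140],0],[0,[-2.5,2.4,-155],0],[0,[-2.5,2.4,-155],0]]}}

```text
time: 9.55
ee_pos: [0.4776, -0.2326, 0.2505]
tool_rot: [[-0.144, -0.99, 0.009], [-0.99, 0.144, -0.002], [0.001, -0.009, -1.0]]
ft_force: [-12.8, 0.9, 11.7]
finger_gap: 0.0113
```

Run:
```python
from h import *
s=st();print(own(s['ee_pos']),np.array(s['tool_rot'])[:,2].round(3),s['qpos'])
```

```text
t 9.55 tcp [ 477.6 -232.6  250.5] yaw -98.3 F [-12.8   0.9  11.7] gap 11.3
[-3.94119073 13.86133762] [ 0.009 -0.002 -1.   ] [-0.61719362  0.2944077   1.78384547  0.00419421  1.05498435  1.0958117 ]
```

Emit:
{"name": "step_arm", "arguments": {"steps": [[0,[-5,0.7,1],0],[0,[-5,0.7,1],0]]}}

```text
time: 9.8
ee_pos: [0.4727, -0.2304, 0.2516]
tool_rot: [[-0.142, -0.99, 0.009], [-0.99, 0.142, -0.001], [-0.0, -0.009, -1.0]]
ft_force: [-0.4, -0.7, -1.4]
finger_gap: 0.011
```

Run:
```python
from h import *
s=st();print(own(s['ee_pos']),np.array(s['tool_rot'])[:,2].round(3))
c=cam('side');save(c,'side3.png',(200,230,320,400),3.5)
```

```text
t 9.80 tcp [ 472.7 -230.4  251.6] yaw -98.2 F [-0.4 -0.7 -1.4] gap 11.0
[-9.15072978 15.39034043] [ 0.009 -0.001 -1.   ]
```

View pics/side3.png

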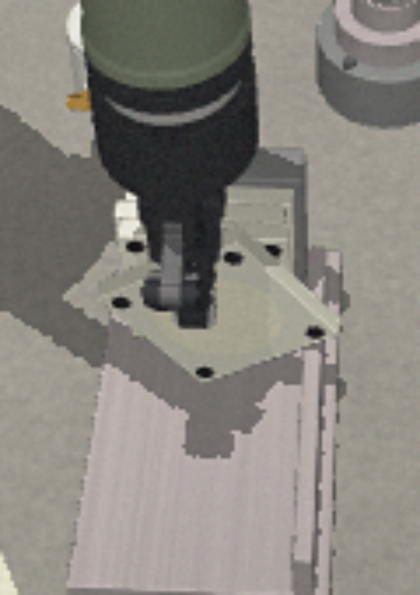

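The plate's lower right corner caught on the fence top, and the plate has turned about the pinch axis. I'll lift it, shift it away from the fence and press it level on the floor with a lighter grip.

Emit:
{"name": "step_arm", "arguments": {"steps": [[0,[0,0,35],0],[0,[-11,0,35],0],[0,[-11,0,35],0],[0,[-11,0,10],0],[0,[-11,0,0],0]], "grip_force": 25}}

```text
time: 10.48
ee_pos: [0.4608, -0.2301, 0.2495]
tool_rot: [[-0.143, -0.99, 0.006], [-0.99, 0.143, 0.001], [-0.002, -0.006, -1.0]]
ft_force: [-5.1, 3.9, 33.6]
finger_gap: 0.0108
```

Emit:
{"name": "step_arm", "arguments": {"steps": [[0,[0,0,-1],0],[0,[0,0,-2],0],[0,[0,0,-3],0],[0,[0,0,-4],0],[0,[0,0,-5],0]]}}

```text
time: 11.1
ee_pos: [0.4627, -0.2317, 0.2492]
tool_rot: [[-0.142, -0.99, 0.01], [-0.99, 0.142, -0.003], [0.002, -0.011, -1.0]]
ft_force: [-5.3, 2.0, 26.6]
finger_gap: 0.011
```

Run:
```python
from h import *
s=st();print(own(s['ee_pos']),np.array(s['tool_rot'])[:,2].round(3))
c=cam('side');save(c,'side4.png',(200,230,320,400),3.5)
```

```text
t 11.10 tcp [ 462.7 -231.7  249.2] yaw -98.2 F [-5.3  2.  26.6] gap 11.0
[-18.86612443  12.70052803] [ 0.01  -0.003 -1.   ]
```

View pics/side4.png

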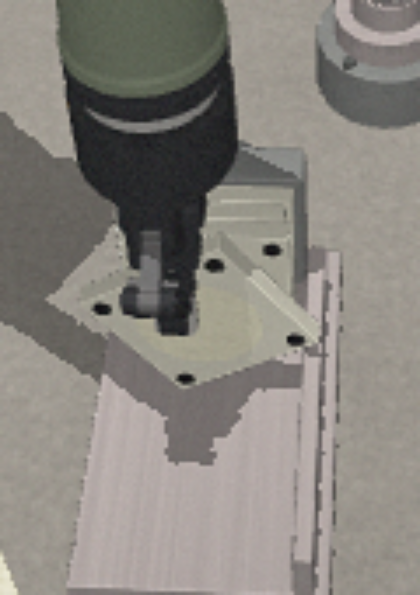

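Run:
```python
from h import *
c=cam('side');w=cloud(c)
for n,(u,v) in dict(left=(103,308),bot=(185,378),right=(295,340),top=(215,265)).items():
    a,b=int(u/3.5+200),int(v/3.5+230)
    p=np.nanmedian(w[b-1:b+2,a-1:a+2].reshape(-1,3),0);print(n,own(p).round(1),(p[2]*1000).round(1))
```

```text
left [-55.7   6.2] 85.6
bot [-18.2   6.6] 24.3
right [42.9  6.3] 64.0
top [4.1 5.8] 127.3
```

The hole positions show the plate turned by 33° with its bottom-left corner at own x = -21 and its centre of mass to the right of that. I'll shift it 32 mm away from the fence and open only slightly, so it settles onto its lower edge between the fingers.

Emit:
{"name": "step_arm", "arguments": {"steps": [[0,[0,0,5],0],[0,[-31.5,4.5,5],0],[0,[-31.5,4.5,4],0],[0,[-31.5,4.5,2],0],[0,[-31.5,4.5,2],0]]}}

```text
time: 11.82
ee_pos: [0.4317, -0.2274, 0.2508]
tool_rot: [[-0.142, -0.99, 0.011], [-0.99, 0.142, -0.004], [0.002, -0.011, -1.0]]
ft_force: [-0.2, 0.1, -1.4]
finger_gap: 0.0112
```

Emit:
{"name": "step_arm", "arguments": {"steps": [[0.17,[0,0,0],0],[0.2,[0,0,0],0],[0.2,[0,0,0],0],[0.2,[0,0,0],0]]}}

```text
time: 12.32
ee_pos: [0.4318, -0.2275, 0.251]
tool_rot: [[-0.142, -0.99, 0.011], [-0.99, 0.142, -0.004], [0.002, -0.011, -1.0]]
ft_force: [-1.1, 0.9, 0.3]
finger_gap: 0.017
```

Run:
```python
from h import *
s=st();print(own(s['ee_pos']))
c=cam('side');save(c,'side5.png',(180,220,320,400),3.3)
```

```text
t 12.32 tcp [ 431.8 -227.5  251. ] yaw -98.2 F [-1.1  0.9  0.3] gap 17.0
[-50.05207253  12.59108506]
```

View pics/side5.png

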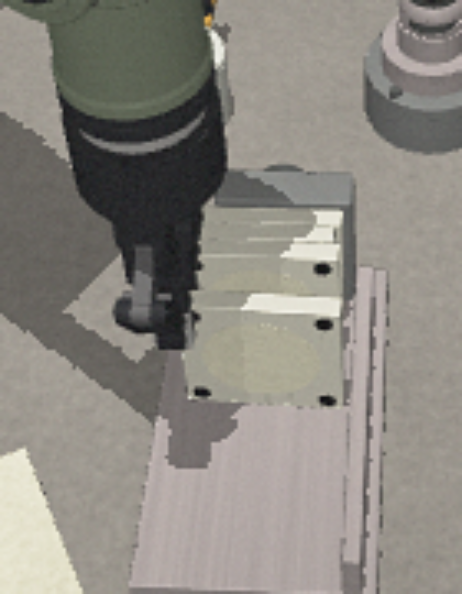

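The plate now stands upright on its lower edge in the cradle, with the gripper clear at its left end. On to the next plate, with a firmer grip and a placing farther from the fence.

Emit:
{"name": "step_arm", "arguments": {"steps": [[0.2,[0,0,50],0],[0.2,[0,0,110],0],[0.4,[5,50,110],0.1],[0.4,[10,110,110],0.218],[0.4,[15,170,110],0.218]]}}

```text
time: 13.0
ee_pos: [0.4466, -0.056, 0.3614]
tool_rot: [[0.074, -0.997, 0.013], [-0.997, -0.074, -0.001], [0.002, -0.013, -1.0]]
ft_force: [1.3, -1.9, 0.1]
finger_gap: 0.0342
```

Emit:
{"name": "step_arm", "arguments": {"steps": [[0.4,[3,60,0],0],[0.4,[6,120,0],0],[0.4,[9,180,0],0],[0.4,[12,240,-20],0],[0.4,[12,295,-40],0]]}}

```text
time: 13.62
ee_pos: [0.4586, 0.2412, 0.3216]
tool_rot: [[0.075, -0.997, 0.015], [-0.997, -0.075, -0.001], [0.002, -0.015, -1.0]]
ft_force: [0.3, -0.9, 0.2]
finger_gap: 0.0341
```

Run:
```python
from h import *
s=st();print(np.array(s['tool_rot'])[:,2].round(3))
```

```text
t 13.62 tcp [458.6 241.2 321.6] yaw -85.7 F [ 0.3 -0.9  0.2] gap 34.1
[ 0.015 -0.001 -1.   ]
```

Emit:
{"name": "step_arm", "arguments": {"steps": [[0.4,[-1.6,5.8,-20],0],[0.4,[-1.6,5.8,-65],0],[0.4,[-1.6,5.8,-85],0],[0,[-1.6,5.8,-85],0],[0,[-1.6,5.8,-85],0]], "grip_force": 110}}

```text
time: 14.25
ee_pos: [0.4575, 0.247, 0.2374]
tool_rot: [[0.075, -0.997, 0.017], [-0.997, -0.075, -0.0], [0.002, -0.016, -1.0]]
ft_force: [-0.3, -0.7, -0.7]
finger_gap: 0.0103
```

Emit:
{"name": "step_arm", "arguments": {"steps": [[0,[0,0,0],0],[0,[0,0,0],0],[0,[0,0,30],0],[0,[0,0,90],0],[0,[0,0,150],0]]}}

```text
time: 14.88
ee_pos: [0.4571, 0.2468, 0.3891]
tool_rot: [[0.075, -0.997, 0.016], [-0.997, -0.075, -0.0], [0.002, -0.016, -1.0]]
ft_force: [0.8, -0.7, -1.8]
finger_gap: 0.0106
```

Emit:
{"name": "step_arm", "arguments": {"steps": [[0,[1,-50,0],-0.11],[0,[1,-105,0],-0.215],[0,[1,-160,0],-0.215],[0,[1,-215,0],-0.215],[0,[1,-215,0],-0.215]]}}

```text
time: 15.5
ee_pos: [0.4581, 0.0287, 0.3897]
tool_rot: [[-0.146, -0.989, 0.017], [-0.989, 0.146, -0.005], [0.003, -0.017, -1.0]]
ft_force: [0.0, 0.2, -1.3]
finger_gap: 0.0108
```

```bash
cat >> h.py <<'E'
def held(box_own=None):
    # white held plate in side view: corners of mask of points within 12 mm of the jaw plane, below the TCP
    s=robot.read_state();c=cam('side');w=cloud(c);R=np.array(s['tool_rot'])
    q=(w-np.array(s['ee_pos']))@R   # tool coords
    P=c['pixels'].astype(int)
    m=(abs(q[...,0])<.012)&(q[...,2]>.10)&(q[...,2]<.30)&(abs(q[...,1])<.1)&(P.min(2)>110)&(P.max(2)-P.min(2)<50)
    t=q[m]; 
    (a,b),(d,e),g=cv2.minAreaRect((t[:,1:]*1000).astype(np.float32)); print('held: centre tool y %.1f z %.1f'%(a,b),'size %.0f %.0f ang %.1f'%(d,e,g),m.sum())
E
python3 - <<'E'
from h import *
s=st();print(own(s['ee_pos']),np.array(s['tool_rot'])[:,2].round(3));held()
E
```

```text
t 15.50 tcp [458.1  28.7 389.7] yaw -98.4 F [ 0.   0.2 -1.3] gap 10.8
[-59.60072919 269.81351061] [ 0.017 -0.005 -1.   ]
held: centre tool y 0.5 z 212.2 size 160 90 ang 89.3 1341
```

The held plate is level (90 wide, within 1°). Carry it on behind the previous one.

Emit:
{"name": "step_arm", "arguments": {"steps": [[0,[1,-55,0],0],[0,[1,-110,0],0],[0,[1,-165,0],0],[0,[1,-190,0],0],[0,[1,-190,0],0]]}}

```text
time: 16.18
ee_pos: [0.4595, -0.1601, 0.3897]
tool_rot: [[-0.145, -0.989, 0.017], [-0.989, 0.145, -0.003], [0.001, -0.017, -1.0]]
ft_force: [0.7, -0.1, -1.1]
finger_gap: 0.0109
```

Emit:
{"name": "step_arm", "arguments": {"steps": [[0,[1,-50,0],0],[0,[1,-109,0],0],[0,[1,-109,-50],0],[0,[1,-109,-90],0],[0,[1,-109,-90],0]]}}

```text
time: 16.8
ee_pos: [0.4596, -0.266, 0.296]
tool_rot: [[-0.143, -0.99, 0.01], [-0.99, 0.143, 0.004], [-0.005, -0.009, -1.0]]
ft_force: [-0.7, 0.8, -1.0]
finger_gap: 0.0109
```

Run:
```python
from h import *
s=st();print(own(s['ee_pos']),np.array(s['tool_rot'])[:,2].round(3));held()
c=cam('side');w=cloud(c);o=own(w);z=w[...,2];P=c['pixels'].astype(int)
m=(P.min(2)>110)&(P.max(2)-P.min(2)<50)&(o[...,0]>-80)&(o[...,0]<46)&(z>.03)&(z<.1)
for y in range(-40,50,4):
    k=m&(abs(o[...,1]-y)<2)
    if k.sum()>8: print(y,k.sum(),np.percentile(o[k][:,0],[2,98]).round(),np.percentile(z[k],[5,95]).round(3))
```

```text
t 16.80 tcp [ 459.6 -266.   296. ] yaw -98.2 F [-0.7  0.8 -1. ] gap 10.9
[-17.16225917 -21.73949113] [ 0.01   0.004 -1.   ]
held: centre tool y 0.3 z 215.9 size 167 199 ang 89.9 2184
-28 376 [-57.  30.] [0.076 0.099]
0 17 [30. 41.] [0.035 0.093]
4 124 [30. 41.] [0.034 0.091]
36 13 [-2. 38.] [0.078 0.095]
40 96 [-10.  38.] [0.074 0.099]
```

Emit:
{"name": "step_arm", "arguments": {"steps": [[0,[-1,-7.2,0],0],[0,[-1,-7.2,-20],0],[0,[-1,-7.2,-45],0],[0,[-1,-7.2,-54],0],[0,[-1,-7.2,-54],0]]}}

```text
time: 17.52
ee_pos: [0.4607, -0.2754, 0.2473]
tool_rot: [[-0.143, -0.99, 0.019], [-0.99, 0.143, -0.004], [0.001, -0.019, -1.0]]
ft_force: [-0.2, 1.1, -1.6]
finger_gap: 0.0109
```

Run:
```python
from h import *
s=st();print(own(s['ee_pos']),np.array(s['tool_rot'])[:,2].round(3))
```

```text
t 17.52 tcp [ 460.7 -275.4  247.3] yaw -98.2 F [-0.2  1.1 -1.6] gap 10.9
[-14.71498533 -30.84617829] [ 0.019 -0.004 -1.   ]
```

Emit:
{"name": "step_arm", "arguments": {"steps": [[0,[0,0,-3],0],[0,[0,0,-6],0],[0,[0,0,-6],0]]}}

```text
time: 17.9
ee_pos: [0.4607, -0.2754, 0.2414]
tool_rot: [[-0.143, -0.99, 0.019], [-0.99, 0.143, -0.004], [0.001, -0.019, -1.0]]
ft_force: [0.3, 0.8, -1.8]
finger_gap: 0.0104
```

Run:
```python
from h import *
s=st();print(own(s['ee_pos']))
```

```text
t 17.90 tcp [ 460.7 -275.4  241.4] yaw -98.2 F [ 0.3  0.8 -1.8] gap 10.4
[-14.69509692 -30.88129064]
```

Emit:
{"name": "step_arm", "arguments": {"steps": [[0,[0,0,-1.5],0],[0.15,[0,0,-1.5],0],[0.2,[0,0,-1.5],0],[0.2,[0,0,-1.5],0],[0.2,[0,0,10],0]]}}

```text
time: 18.52
ee_pos: [0.4603, -0.2751, 0.251]
tool_rot: [[-0.143, -0.99, 0.017], [-0.99, 0.143, -0.003], [0.0, -0.017, -1.0]]
ft_force: [-0.1, -0.9, -0.8]
finger_gap: 0.017
```

Emit:
{"name": "step_arm", "arguments": {"steps": [[0.2,[0,0,50],0],[0.2,[0,0,110],0],[0.4,[-1,50,110],0.1],[0.4,[-2,110,110],0.218],[0.4,[-3,170,110],0.218]]}}

```text
time: 19.15
ee_pos: [0.4571, -0.1037, 0.3623]
tool_rot: [[0.074, -0.997, 0.019], [-0.997, -0.074, 0.0], [0.001, -0.019, -1.0]]
ft_force: [1.4, 0.5, -0.4]
finger_gap: 0.0344
```

Emit:
{"name": "step_arm", "arguments": {"steps": [[0.4,[-2,60,0],0],[0.4,[-4,120,0],0],[0.4,[-6,180,0],0],[0.4,[-8,230,0],0],[0.4,[-8,280,0],0]]}}

```text
time: 19.77
ee_pos: [0.4487, 0.1781, 0.3635]
tool_rot: [[0.074, -0.997, 0.021], [-0.997, -0.074, 0.001], [0.001, -0.021, -1.0]]
ft_force: [0.9, -0.4, -0.5]
finger_gap: 0.0339
```

Emit:
{"name": "step_arm", "arguments": {"steps": [[0.4,[-1,60,0],0],[0.4,[-2,115,-20],0],[0.4,[-2,115,-40],0],[0.4,[-2,115,-40],0]]}}

```text
time: 20.27
ee_pos: [0.4457, 0.2935, 0.3223]
tool_rot: [[0.076, -0.997, 0.018], [-0.997, -0.076, -0.001], [0.002, -0.018, -1.0]]
ft_force: [-0.3, -0.4, -0.2]
finger_gap: 0.0342
```

Run:
```python
from h import *
s=st();print(np.array(s['tool_rot'])[:,2].round(3))
c=cam('side');w=cloud(c);o=own(w);z=w[...,2];P=c['pixels'].astype(int)
m=(P.min(2)>110)&(P.max(2)-P.min(2)<50)&(o[...,0]>-80)&(o[...,0]<46)&(z>.03)&(z<.13)
for y in range(-44,60,4):
    k=m&(abs(o[...,1]-y)<2)
    if k.sum()>8: print(y,k.sum(),np.percentile(o[k][:,0],[2,98]).round(),np.percentile(z[k],[5,95]).round(3))
```

```text
t 20.27 tcp [445.7 293.5 322.3] yaw -85.7 F [-0.3 -0.4 -0.2] gap 34.2
[ 0.018 -0.001 -1.   ]
-40 63 [-47.  30.] [0.037 0.093]
-36 1171 [-54.  32.] [0.035 0.104]
-32 104 [-54.  32.] [0.103 0.106]
-28 111 [-54.  34.] [0.102 0.106]
-24 13 [-54.  31.] [0.102 0.105]
0 10 [18. 39.] [0.047 0.096]
4 696 [-44.  41.] [0.051 0.104]
8 163 [-47.  38.] [0.062 0.105]
12 94 [-46.  40.] [0.102 0.106]
16 41 [-45.  36.] [0.103 0.106]
36 70 [-48.  33.] [0.077 0.102]
40 465 [-48.  38.] [0.075 0.105]
44 86 [-50.  37.] [0.102 0.106]
48 82 [-50.  37.] [0.102 0.106]
52 90 [-55.  30.] [0.094 0.106]
56 93 [-50.  32.] [0.102 0.106]
```

Emit:
{"name": "step_arm", "arguments": {"steps": [[0.4,[2.1,12.6,-20],0],[0.4,[2.1,12.6,-65],0],[0.4,[2.1,12.6,-85],0],[0,[2.1,12.6,-85],0],[0,[2.1,12.6,-85],0]]}}

```text
time: 20.95
ee_pos: [0.4496, 0.3056, 0.2403]
tool_rot: [[0.073, -0.997, 0.023], [-0.997, -0.073, 0.001], [0.0, -0.023, -1.0]]
ft_force: [-0.2, -1.0, -0.6]
finger_gap: 0.0108
```

Emit:
{"name": "step_arm", "arguments": {"steps": [[0,[0,0,0],0],[0,[0,0,0],0],[0,[0,0,30],0],[0,[0,0,90],0],[0,[0,0,150],0]]}}

```text
time: 21.58
ee_pos: [0.4492, 0.3055, 0.3919]
tool_rot: [[0.073, -0.997, 0.022], [-0.997, -0.073, 0.001], [0.0, -0.022, -1.0]]
ft_force: [0.6, -0.2, -1.2]
finger_gap: 0.0108
```

Emit:
{"name": "step_arm", "arguments": {"steps": [[0,[0,-50,0],-0.11],[0,[0,-105,0],-0.215],[0,[0,-160,0],-0.215],[0,[0,-215,0],-0.215],[0,[0,-215,0],-0.215]]}}

```text
time: 22.2
ee_pos: [0.4492, 0.0874, 0.3924]
tool_rot: [[-0.147, -0.989, 0.023], [-0.989, 0.147, -0.005], [0.001, -0.024, -1.0]]
ft_force: [0.6, 0.2, -0.9]
finger_gap: 0.0105
```

Emit:
{"name": "step_arm", "arguments": {"steps": [[0,[0,-55,0],0],[0,[0,-110,0],0],[0,[0,-165,0],0],[0,[0,-215,0],0],[0,[0,-215,0],0]]}}

```text
time: 22.82
ee_pos: [0.4495, -0.1296, 0.3929]
tool_rot: [[-0.151, -0.988, 0.024], [-0.988, 0.151, -0.006], [0.002, -0.025, -1.0]]
ft_force: [-0.0, 0.4, -1.3]
finger_gap: 0.0107
```

Run:
```python
from h import *
s=st();print(own(s['ee_pos']),np.array(s['tool_rot'])[:,2].round(3));held()
t=O-15*X-68*Y;print(t)
```

```text
t 22.82 tcp [ 449.5 -129.6  392.9] yaw -98.7 F [-0.   0.4 -1.3] gap 10.7
[-46.08693157 111.90180545] [ 0.024 -0.006 -1.   ]
held: centre tool y -6.9 z 217.3 size 109 184 ang 14.1 1651
[ 455.298 -312.135]
```

Emit:
{"name": "step_arm", "arguments": {"steps": [[0,[2,-55,0],0],[0,[4,-110,0],0],[0,[5.8,-165,0],0],[0,[5.8,-182.5,0],0],[0,[5.8,-182.5,0],0]]}}

```text
time: 23.5
ee_pos: [0.4557, -0.3099, 0.3923]
tool_rot: [[-0.149, -0.989, 0.023], [-0.989, 0.149, -0.003], [-0.001, -0.023, -1.0]]
ft_force: [-0.9, 0.8, -1.3]
finger_gap: 0.0106
```

Emit:
{"name": "step_arm", "arguments": {"steps": [[0,[0,0,-50],0],[0,[0,0,-100],0],[0,[0,0,-135],0],[0,[0,0,-140],0],[0,[0,0,-140],0]]}}

```text
time: 24.12
ee_pos: [0.4565, -0.3088, 0.2532]
tool_rot: [[-0.147, -0.989, 0.024], [-0.989, 0.147, -0.003], [-0.001, -0.024, -1.0]]
ft_force: [0.1, 0.6, -1.2]
finger_gap: 0.0108
```

Run:
```python
from h import *
s=st();print(own(s['ee_pos']),np.array(s['tool_rot'])[:,2].round(3));held()
```

```text
t 24.12 tcp [ 456.5 -308.8  253.2] yaw -98.5 F [ 0.1  0.6 -1.2] gap 10.8
[-14.2911048  -64.53549707] [ 0.024 -0.003 -1.   ]
held: centre tool y -1.8 z 196.5 size 123 200 ang 88.2 2022
```

Emit:
{"name": "step_arm", "arguments": {"steps": [[0,[0,-1.5,-5],0],[0,[0,-1.5,-10],0],[0,[0,-1.5,-11.5],0],[0,[0,-1.5,-11.5],0]]}}

```text
time: 24.68
ee_pos: [0.4567, -0.3111, 0.2425]
tool_rot: [[-0.148, -0.989, 0.025], [-0.989, 0.148, -0.004], [0.0, -0.026, -1.0]]
ft_force: [-0.2, -1.3, -0.7]
finger_gap: 0.0107
```

Emit:
{"name": "step_arm", "arguments": {"steps": [[0.15,[0,0,0],0],[0.2,[0,0,0],0],[0.2,[0,0,0],0],[0.2,[0,0,40],0],[0.2,[0,0,100],0]]}}

```text
time: 25.3
ee_pos: [0.4559, -0.3104, 0.3412]
tool_rot: [[-0.148, -0.989, 0.021], [-0.989, 0.148, -0.0], [-0.003, -0.021, -1.0]]
ft_force: [0.6, -0.5, 0.7]
finger_gap: 0.0171
```

Run:
```python
from h import *
s=st();print(own(s['ee_pos']),np.array(s['tool_rot'])[:,2].round(3),s['qpos'])
c=cam('side');w=cloud(c);o=own(w);z=w[...,2];P=c['pixels'].astype(int)
save(c,'side6.png',(180,220,320,400),3.3)
m=(P.min(2)>110)&(P.max(2)-P.min(2)<50)&(o[...,0]>-80)&(o[...,0]<46)&(z>.03)&(z<.13)
for y in range(-80,60,4):
    k=m&(abs(o[...,1]-y)<2)
    if k.sum()>8: print(y,k.sum(),np.percentile(o[k][:,0],[2,98]).round(),np.percentile(z[k],[5,95]).round(3))
```

```text
t 25.30 tcp [ 455.9 -310.4  341.2] yaw -98.5 F [ 0.6 -0.5  0.7] gap 17.1
[-14.68675893 -66.14273404] [ 0.021 -0.    -1.   ] [-0.75850231  0.21260882  1.67191178  0.0152599   1.24174102  0.95616299]
-76 56 [-36.  29.] [0.034 0.091]
-72 1211 [-54.  32.] [0.034 0.104]
-68 117 [-54.  32.] [0.103 0.106]
-64 120 [-54.  32.] [0.102 0.106]
-60 24 [-53.  24.] [0.102 0.105]
-40 28 [-51.  32.] [0.069 0.103]
-36 641 [-54.  33.] [0.067 0.104]
-32 64 [-54.  33.] [0.102 0.106]
-28 56 [-56.  32.] [0.102 0.105]
0 19 [ 7. 41.] [0.035 0.1  ]
4 496 [-13.  41.] [0.047 0.104]
8 58 [-11.  40.] [0.102 0.106]
12 59 [-12.  41.] [0.103 0.106]
16 15 [-13.  31.] [0.102 0.105]
36 39 [-16.  35.] [0.076 0.103]
40 309 [-16.  38.] [0.074 0.105]
44 51 [-14.  38.] [0.102 0.106]
48 45 [-12.  38.] [0.102 0.106]
52 59 [-14.  34.] [0.102 0.106]
56 42 [-13.  32.] [0.102 0.106]
```

View pics/side6.png

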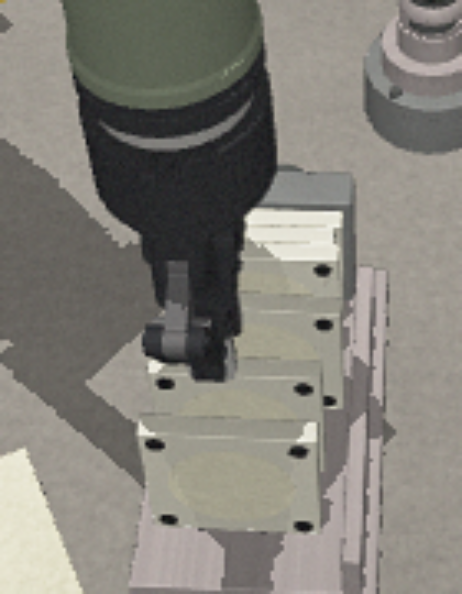

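All six plates stand upright in the cradle, and nothing else looks disturbed. I'll turn the gripper a quarter, go in behind the row and push it home.

Emit:
{"name": "step_arm", "arguments": {"steps": [[0,[0,-15,0],0.17],[0,[0,-30,0],0.34],[0,[0,-30,0],0.51],[0,[0,-30,0],0.68],[0,[0,-30,0],0.8]]}}

```text
time: 25.98
ee_pos: [0.4586, -0.3428, 0.3524]
tool_rot: [[0.61, -0.792, 0.034], [-0.793, -0.61, 0.016], [0.008, -0.037, -0.999]]
ft_force: [0.8, -0.2, 0.1]
finger_gap: 0.0
```

Emit:
{"name": "step_arm", "arguments": {"steps": [[0,[0,0,-10],0.17],[0,[0,0,-50],0.34],[0,[0,0,-90],0.51],[0,[0,0,-125],0.68],[0,[0,0,-125],0.78]]}}

```text
time: 26.6
ee_pos: [0.4572, -0.3414, 0.2234]
tool_rot: [[0.991, -0.131, 0.008], [-0.131, -0.991, 0.041], [0.002, -0.042, -0.999]]
ft_force: [0.6, -0.2, -0.3]
finger_gap: -0.0002
```

Run:
```python
from h import *
s=st();print(own(s['ee_pos']),np.array(s['tool_rot'])[:,2].round(3))
```

```text
t 26.60 tcp [ 457.2 -341.4  223.4] yaw -7.5 F [ 0.6 -0.2 -0.3] gap -0.2
[ -9.0413131  -96.66519448] [ 0.008  0.041 -0.999]
```

Emit:
{"name": "step_arm", "arguments": {"steps": [[0,[0.5,4,-8],0],[0,[1.3,9,-8],0],[0,[2,14,-8],0],[0,[2.8,20,-8],0],[0,[3.5,25,-8],0]]}}

```text
time: 27.22
ee_pos: [0.4609, -0.316, 0.2159]
tool_rot: [[0.991, -0.131, 0.008], [-0.131, -0.991, 0.04], [0.003, -0.041, -0.999]]
ft_force: [-0.5, 0.1, -0.4]
finger_gap: -0.0001
```

Emit:
{"name": "step_arm", "arguments": {"steps": [[0,[0.7,5,0],0],[0,[1.4,10,0],0],[0,[2.1,15,0],0],[0,[2.8,20,0],0],[0,[3.5,25,0],0]]}}

```text
time: 27.85
ee_pos: [0.4661, -0.2934, 0.2193]
tool_rot: [[0.991, -0.131, 0.014], [-0.131, -0.991, 0.032], [0.01, -0.034, -0.999]]
ft_force: [-1.0, -5.7, 11.1]
finger_gap: -0.0001
```

```bash
cat >> h.py <<'E'
def rows(cn='side',y0=-90,y1=60):
    c=cam(cn);w=cloud(c);o=own(w);z=w[...,2];P=c['pixels'].astype(int)
    m=(P.min(2)>95)&(P.max(2)-P.min(2)<50)&(o[...,0]>-80)&(o[...,0]<50)&(z>.03)&(z<.13)
    for y in range(y0,y1,4):
        k=m&(abs(o[...,1]-y)<2)
        if k.sum()>8: print(y,k.sum(),np.percentile(o[k][:,0],[2,98]).round(),np.percentile(z[k],[5,95]).round(3))
    return c
E
python3 - <<'E'
from h import *
s=st();print(own(s['ee_pos']),np.array(s['tool_rot'])[:,2].round(3));rows()
E
```

```text
t 27.85 tcp [ 466.1 -293.4  219.3] yaw -7.5 F [-1.  -5.7 11.1] gap -0.1
[ -6.92683875 -47.92481994] [ 0.014  0.032 -0.999]
-54 59 [-25.  49.] [0.049 0.091]
-50 13 [-40.  49.] [0.048 0.115]
-46 65 [-50.  48.] [0.03  0.045]
-42 145 [-50.  37.] [0.031 0.039]
-38 131 [-52.  47.] [0.035 0.046]
-34 122 [-52.  36.] [0.041 0.049]
-30 85 [-52.  49.] [0.046 0.054]
-26 19 [-23.  50.] [0.048 0.058]
-22 11 [-47.  49.] [0.048 0.065]
14 13 [28. 34.] [0.085 0.093]
18 16 [25. 39.] [0.066 0.095]
22 20 [28. 40.] [0.065 0.091]
26 45 [22. 42.] [0.067 0.092]
30 53 [22. 42.] [0.078 0.103]
34 33 [22. 49.] [0.049 0.105]
38 16 [22. 49.] [0.047 0.103]
42 28 [22. 48.] [0.051 0.103]
46 31 [20. 47.] [0.048 0.106]
50 22 [20. 50.] [0.049 0.105]
54 20 [20. 49.] [0.049 0.106]
58 22 [17. 50.] [0.05  0.106]
```

Run:
```python
from h import *
c=cam('side');a=c['pixels'][220:400,180:320,::-1]
d=cam('scene');b=d['pixels'][110:230,130:290,::-1]
A=cv2.resize(a,(420,540),interpolation=2);B=cv2.resize(b,(380,285),interpolation=2)
im=np.zeros((540,800,3),np.uint8);im[:,:420]=A;im[:285,420:]=B;cv2.imwrite('pics/both.png',im)
```

```text
(no output)
```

View pics/both.png

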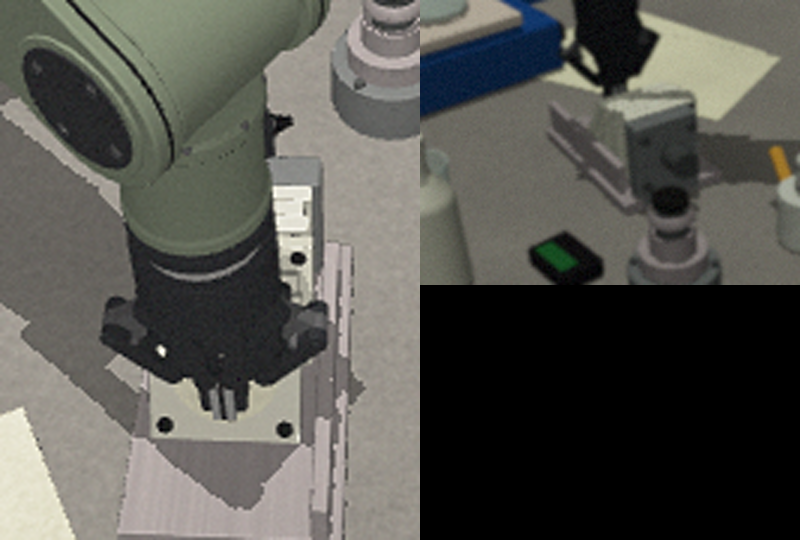

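The picture shows the free-standing plates tipping forward like dominoes, with their lower edges lagging. I'll back off, go lower (the leaning plates leave room for the gripper body) and push at the bottom edges.

Emit:
{"name": "step_arm", "arguments": {"steps": [[0,[-2,-14,2],0],[0,[-4,-30,2],0],[0,[-4,-30,-10],0],[0,[-4,-30,-22],0],[0,[-4,-30,-22],0]]}}

```text
time: 28.62
ee_pos: [0.4609, -0.3214, 0.1941]
tool_rot: [[0.991, -0.131, 0.01], [-0.131, -0.991, 0.039], [0.005, -0.04, -0.999]]
ft_force: [0.1, -0.3, 1.1]
finger_gap: 0.0001
```

Run:
```python
from h import *
s=st();print(own(s['ee_pos']),np.array(s['tool_rot'])[:,2].round(3));rows()
```

```text
t 28.62 tcp [ 460.9 -321.4  194.1] yaw -7.5 F [ 0.1 -0.3  1.1] gap 0.1
[ -8.1687484  -76.36156906] [ 0.01   0.039 -0.999]
-82 47 [-14.  49.] [0.031 0.092]
-22 13 [28. 35.] [0.056 0.062]
-18 34 [23. 49.] [0.049 0.069]
-14 33 [23. 49.] [0.05  0.075]
-10 46 [21. 49.] [0.051 0.081]
-6 35 [21. 47.] [0.068 0.086]
-2 23 [21. 49.] [0.047 0.092]
2 36 [19. 48.] [0.049 0.095]
10 25 [20. 50.] [0.032 0.091]
14 43 [18. 50.] [0.035 0.093]
18 51 [17. 49.] [0.042 0.094]
22 42 [15. 49.] [0.049 0.092]
26 46 [15. 48.] [0.053 0.092]
30 82 [14. 48.] [0.07  0.103]
34 42 [15. 47.] [0.051 0.105]
38 26 [18. 49.] [0.048 0.103]
42 31 [16. 47.] [0.074 0.106]
46 31 [17. 48.] [0.048 0.105]
50 29 [17. 48.] [0.049 0.105]
54 18 [21. 50.] [0.049 0.106]
58 10 [25. 50.] [0.049 0.104]
```

Emit:
{"name": "step_arm", "arguments": {"steps": [[0,[0.7,5,0],0],[0,[1.4,10,0],0],[0,[2.1,15,0],0],[0,[2.8,20,0],0],[0,[2.8,20,0],0]]}}

```text
time: 29.3
ee_pos: [0.4643, -0.3013, 0.1953]
tool_rot: [[0.991, -0.13, 0.011], [-0.13, -0.991, 0.037], [0.006, -0.039, -0.999]]
ft_force: [0.2, -1.2, -0.1]
finger_gap: -0.0003
```

```bash
cat >> h.py <<'E'
def prof(cn='scene'):
    # profile own y - top z of white plates near own x 25..42, seen by the scene camera
    c=cam(cn);w=cloud(c);o=own(w);z=w[...,2];P=c['pixels'].astype(int)
    m=(P.min(2)>60)&(P.max(2)-P.min(2)<50)&(z>.055)&(z<.13)
    for x0 in (-40,-20,0,20):
        print(x0,[ (y,int(1000*np.percentile(z[k],95))) for y in range(-76,110,8) for k in [m&(abs(o[...,1]-y)<2)&(o[...,0]>x0)&(o[...,0]<x0+20)] if k.sum()>3])
E
python3 - <<'E'
from h import *
s=st();print(own(s['ee_pos']),np.array(s['tool_rot'])[:,2].round(3));prof()
E
```

```text
t 29.30 tcp [ 464.3 -301.3  195.3] yaw -7.5 F [ 0.2 -1.2 -0.1] gap -0.3
[ -7.6067384  -55.97068667] [ 0.011  0.037 -0.999]
-40 [(-36, 77), (12, 96), (20, 97), (36, 102), (52, 104), (60, 104), (76, 105), (84, 104), (100, 104)]
-20 [(12, 94), (36, 102), (52, 104), (60, 104), (68, 104), (76, 104), (84, 103), (100, 104)]
0 [(12, 95), (20, 96), (36, 102), (52, 105), (68, 105), (76, 105), (92, 104), (100, 104)]
20 [(-4, 75), (4, 95), (12, 96), (36, 103), (44, 101), (52, 105), (60, 104), (76, 105), (92, 105), (100, 105)]
```

Emit:
{"name": "step_arm", "arguments": {"steps": [[0,[0.6,4,0],0],[0,[1.1,8,1],0],[0,[1.7,12,2],0],[0,[1.7,12,2],0]]}}

```text
time: 29.85
ee_pos: [0.4659, -0.2889, 0.1972]
tool_rot: [[0.991, -0.13, 0.011], [-0.13, -0.991, 0.038], [0.006, -0.039, -0.999]]
ft_force: [0.5, 0.3, -0.6]
finger_gap: -0.0
```

Run:
```python
from h import *
s=st();print(own(s['ee_pos']),np.array(s['tool_rot'])[:,2].round(3));prof()
```

```text
t 29.85 tcp [ 465.9 -288.9  197.2] yaw -7.5 F [ 0.5  0.3 -0.6] gap -0.0
[ -7.6933419  -43.50099177] [ 0.011  0.038 -0.999]
-40 [(12, 101), (36, 103), (52, 104), (76, 104), (84, 104), (92, 104), (100, 104), (108, 103)]
-20 [(12, 100), (36, 103), (52, 105), (60, 104), (68, 104), (76, 105), (84, 104), (92, 104), (100, 104)]
0 [(12, 101), (20, 101), (36, 103), (52, 104), (60, 104), (68, 105), (76, 104), (84, 105), (92, 104), (100, 105)]
20 [(-36, 116), (-28, 107), (4, 89), (12, 100), (36, 102), (44, 101), (52, 103), (60, 104), (68, 104), (76, 105), (92, 104), (100, 104)]
```

Emit:
{"name": "step_arm", "arguments": {"steps": [[0,[0,0,17],0],[0,[0.7,5,17],0],[0,[1.4,10,17],0],[0,[1.9,14,17],0],[0,[1.9,14,17],0]]}}

```text
time: 30.52
ee_pos: [0.4678, -0.2746, 0.214]
tool_rot: [[0.992, -0.13, 0.011], [-0.13, -0.991, 0.038], [0.006, -0.039, -0.999]]
ft_force: [0.1, -0.6, 1.1]
finger_gap: 0.0001
```

Run:
```python
from h import *
s=st();print(own(s['ee_pos']),np.array(s['tool_rot'])[:,2].round(3));prof()
```

```text
t 30.52 tcp [ 467.8 -274.6  214. ] yaw -7.5 F [ 0.1 -0.6  1.1] gap 0.1
[ -7.83084994 -29.08167501] [ 0.011  0.038 -0.999]
-40 [(12, 102), (28, 102), (36, 103), (52, 105), (60, 104), (76, 105), (84, 105), (108, 100)]
-20 [(12, 103), (20, 102), (28, 104), (36, 102), (52, 105), (60, 105), (68, 104), (76, 105), (84, 104), (92, 104), (100, 105)]
0 [(12, 102), (28, 102), (36, 102), (52, 104), (68, 104), (76, 105), (84, 105), (92, 105), (100, 105)]
20 [(-12, 122), (4, 70), (12, 102), (20, 101), (36, 103), (44, 102), (52, 105), (60, 104), (68, 104), (84, 104), (92, 104), (100, 104)]
```

Good; the tops are now at about 102 mm. Keep pushing until it meets a firm stop.

Emit:
{"name": "step_arm", "arguments": {"steps": [[0,[0.6,4,0],0],[0,[1.1,8,0],0],[0,[1.6,12,0],0],[0,[1.9,14,0],0],[0,[1.9,14,0],0]]}}

```text
time: 31.2
ee_pos: [0.4696, -0.2603, 0.2138]
tool_rot: [[0.992, -0.129, 0.01], [-0.13, -0.991, 0.039], [0.005, -0.04, -0.999]]
ft_force: [-0.1, -0.5, 0.4]
finger_gap: 0.0004
```

Run:
```python
from h import *
s=st();print(own(s['ee_pos']),np.array(s['tool_rot'])[:,2].round(3));prof()
```

```text
t 31.20 tcp [ 469.6 -260.3  213.8] yaw -7.5 F [-0.1 -0.5  0.4] gap 0.4
[ -8.03166246 -14.64783872] [ 0.01   0.039 -0.999]
-40 [(12, 104), (28, 104), (36, 105), (52, 104), (60, 104), (68, 103), (76, 104), (108, 103)]
-20 [(12, 104), (28, 105), (36, 105), (44, 105), (52, 104), (60, 104), (68, 104), (76, 104), (92, 103)]
0 [(12, 104), (20, 104), (28, 105), (36, 105), (52, 104), (60, 103), (68, 105), (76, 104), (84, 104), (92, 105), (100, 104)]
20 [(4, 126), (12, 104), (20, 104), (28, 105), (36, 104), (44, 104), (52, 104), (60, 104), (68, 104), (76, 105), (84, 104), (92, 104), (100, 104)]
```

Emit:
{"name": "step_arm", "arguments": {"steps": [[0,[0.3,2,0],0],[0,[0.6,4,0],0],[0,[0.8,6,0],0],[0,[0.8,6,0],0]]}}

```text
time: 31.75
ee_pos: [0.471, -0.2568, 0.2153]
tool_rot: [[0.992, -0.129, 0.013], [-0.13, -0.991, 0.033], [0.009, -0.034, -0.999]]
ft_force: [-2.1, -10.0, 1.2]
finger_gap: -0.0
```

Run:
```python
from h import *
s=st();print(own(s['ee_pos']),np.array(s['tool_rot'])[:,2].round(3))
```

```text
t 31.75 tcp [ 471.  -256.8  215.3] yaw -7.5 F [ -2.1 -10.    1.2] gap -0.0
[ -7.16242207 -11.03246652] [ 0.013  0.033 -0.999]
```

The row is firm against the head plate (10 N). Next I'll retreat and turn, then push each pair of plates from the open side against the fence.

Emit:
{"name": "step_arm", "arguments": {"steps": [[0,[-2,-15,0],0],[0,[-2,-15,50],0],[0,[-2,-15,100],-0.17],[0,[-40,10,110],-0.34],[0,[-82,45,110],-0.5]]}}

```text
time: 32.38
ee_pos: [0.3889, -0.2124, 0.3271]
tool_rot: [[0.804, -0.593, 0.03], [-0.594, -0.804, 0.02], [0.012, -0.034, -0.999]]
ft_force: [-0.3, 0.3, 0.4]
finger_gap: 0.0002
```

Emit:
{"name": "step_arm", "arguments": {"steps": [[0,[0,0,0],-0.17],[0,[0,0,0],-0.34],[0,[0,0,0],-0.51],[0,[0,0,0],-0.68],[0,[0,0,0],-0.8]]}}

```text
time: 33.0
ee_pos: [0.3888, -0.2125, 0.327]
tool_rot: [[0.13, -0.991, 0.035], [-0.991, -0.13, -0.007], [0.011, -0.034, -0.999]]
ft_force: [-0.3, -0.2, -0.4]
finger_gap: -0.0003
```

Run:
```python
from h import *
s=st();print(own(s['ee_pos']),np.array(s['tool_rot'])[:,2].round(3));rows()
```

```text
t 33.00 tcp [ 388.8 -212.5  327. ] yaw -82.5 F [-0.3 -0.2 -0.4] gap -0.3
[-94.70705603  21.42597604] [ 0.035 -0.007 -0.999]
2 34 [-48.  48.] [0.033 0.07 ]
6 1150 [-51.  34.] [0.034 0.102]
10 129 [-51.  36.] [0.081 0.106]
14 101 [-50.  48.] [0.049 0.106]
18 95 [-54.  48.] [0.1   0.106]
22 104 [-53.  47.] [0.101 0.106]
26 89 [-53.  47.] [0.074 0.106]
30 177 [-49.  42.] [0.039 0.105]
34 109 [-46.  47.] [0.079 0.106]
38 85 [-44.  44.] [0.102 0.106]
42 98 [-51.  47.] [0.098 0.106]
46 85 [-49.  46.] [0.102 0.106]
50 82 [-48.  48.] [0.102 0.106]
54 101 [-54.  48.] [0.093 0.106]
58 81 [-52.  49.] [0.05  0.106]
```

Emit:
{"name": "step_arm", "arguments": {"steps": [[0,[0,0,-20],-0.17],[0,[0,0,-70],-0.27],[0,[0,0,-112],-0.27],[0,[10,-1.4,-112],-0.27],[0,[20,-2.8,-112],-0.27]]}}

```text
time: 33.67
ee_pos: [0.4102, -0.2162, 0.2163]
tool_rot: [[-0.141, -0.989, 0.034], [-0.99, 0.141, -0.017], [0.012, -0.036, -0.999]]
ft_force: [-2.8, 0.1, 0.1]
finger_gap: -0.0005
```

Emit:
{"name": "step_arm", "arguments": {"steps": [[0,[3,-0.4,0],0],[0,[6,-0.8,0],0],[0,[9,-1.2,0],0],[0,[12,-1.6,0],0],[0,[12,-1.6,0],0]]}}

```text
time: 34.3
ee_pos: [0.4221, -0.2177, 0.2162]
tool_rot: [[-0.141, -0.989, 0.034], [-0.99, 0.141, -0.017], [0.012, -0.036, -0.999]]
ft_force: [-1.8, -0.0, 0.5]
finger_gap: 0.0001
```

Run:
```python
from h import *
s=st();print(own(s['ee_pos']),np.array(s['tool_rot'])[:,2].round(3))
```

```text
t 34.30 tcp [ 422.1 -217.7  216.2] yaw -98.1 F [-1.8 -0.   0.5] gap 0.1
[-60.94460772  20.9455632 ] [ 0.034 -0.017 -0.999]
```

Emit:
{"name": "step_arm", "arguments": {"steps": [[0,[1.5,-0.2,0],0],[0,[3,-0.4,0],0],[0,[4.5,-0.6,0],0],[0,[4.5,-0.6,0],0]]}}

```text
time: 34.8
ee_pos: [0.4238, -0.2177, 0.2159]
tool_rot: [[-0.14, -0.99, 0.023], [-0.99, 0.139, -0.014], [0.011, -0.025, -1.0]]
ft_force: [-18.0, 1.5, 14.5]
finger_gap: 0.0001
```

Run:
```python
from h import *
s=st();print(own(s['ee_pos']),np.array(s['tool_rot'])[:,2].round(3))
```

```text
t 34.80 tcp [ 423.8 -217.7  215.9] yaw -98.0 F [-18.    1.5  14.5] gap 0.1
[-59.34666545  21.13890635] [ 0.023 -0.014 -1.   ]
```

Emit:
{"name": "step_arm", "arguments": {"steps": [[0,[-22,3,0],0],[0,[-18,30,0],0],[0,[-18,30,0],0],[0,[-11,28.8,0],0],[0,[-6,28.1,0],0]]}}

```text
time: 35.42
ee_pos: [0.4188, -0.1905, 0.2163]
tool_rot: [[-0.14, -0.99, 0.025], [-0.99, 0.14, -0.015], [0.011, -0.027, -1.0]]
ft_force: [-0.3, 0.5, -0.5]
finger_gap: -0.0001
```

Emit:
{"name": "step_arm", "arguments": {"steps": [[0,[3,-0.4,0],0],[0,[6,-0.8,0],0],[0,[8,-1.1,0],0],[0,[10,-1.3,0],0],[0,[10,-1.3,0],0]]}}

```text
time: 36.05
ee_pos: [0.4276, -0.1916, 0.2162]
tool_rot: [[-0.14, -0.99, 0.02], [-0.99, 0.139, -0.014], [0.011, -0.022, -1.0]]
ft_force: [-7.7, 0.7, 6.0]
finger_gap: 0.0001
```

Run:
```python
from h import *
s=st();print(own(s['ee_pos']),np.array(s['tool_rot'])[:,2].round(3))
```

```text
t 36.05 tcp [ 427.6 -191.6  216.2] yaw -98.0 F [-7.7  0.7  6. ] gap 0.1
[-59.16673955  47.54725341] [ 0.02  -0.014 -1.   ]
```

Emit:
{"name": "step_arm", "arguments": {"steps": [[0,[2.5,-0.4,0],0],[0,[2.5,-0.4,0],0],[0,[-20,3,0],0],[0,[-19,25,0],0],[0,[-19,25,0],0]]}}

```text
time: 36.67
ee_pos: [0.4082, -0.1657, 0.216]
tool_rot: [[-0.138, -0.99, 0.02], [-0.99, 0.138, -0.013], [0.011, -0.022, -1.0]]
ft_force: [0.9, -0.4, -0.5]
finger_gap: -0.0002
```

Emit:
{"name": "step_arm", "arguments": {"steps": [[0,[8,-1.1,0],0],[0,[13,-1.8,0],0],[0,[18,-2.5,0],0],[0,[22,-3.1,0],0],[0,[24.5,-3.4,0],0]]}}

```text
time: 37.3
ee_pos: [0.4314, -0.1689, 0.2157]
tool_rot: [[-0.138, -0.99, 0.013], [-0.99, 0.137, -0.012], [0.01, -0.015, -1.0]]
ft_force: [-14.2, 0.9, 12.5]
finger_gap: -0.0001
```

Run:
```python
from h import *
s=st();print(own(s['ee_pos']),np.array(s['tool_rot'])[:,2].round(3))
```

```text
t 37.30 tcp [ 431.4 -168.9  215.7] yaw -97.9 F [-14.2   0.9  12.5] gap -0.1
[-58.51866309  70.50351734] [ 0.013 -0.012 -1.   ]
```

Emit:
{"name": "step_arm", "arguments": {"steps": [[0,[-22,3,0],0],[0,[-22,3,55],0],[0.6,[-22,3,115],0.15],[0.6,[-22,30,165],0.33],[0.6,[-20,80,185],0.5]]}}

```text
time: 37.92
ee_pos: [0.4125, -0.0895, 0.4049]
tool_rot: [[0.356, -0.934, 0.025], [-0.934, -0.356, -0.007], [0.016, -0.021, -1.0]]
ft_force: [0.9, 1.3, -0.3]
finger_gap: 0.0511
```

Emit:
{"name": "step_arm", "arguments": {"steps": [[0.6,[10,50,0],0.17],[0.6,[20,95,0],0.34],[0.6,[20,95,0],0.51],[0.6,[20,95,0],0.68],[0.6,[20,95,0],0.85]]}}

```text
time: 38.55
ee_pos: [0.4325, 0.0059, 0.4048]
tool_rot: [[0.939, -0.343, 0.022], [-0.343, -0.939, 0.014], [0.016, -0.021, -1.0]]
ft_force: [-1.0, 0.4, -0.1]
finger_gap: 0.0513
```

Run:
```python
from h import *
s=st();print(np.array(s['tool_rot'])[:,2].round(3));rows()
c=cam('wrist');w=cloud(c);np.savez('w3.npz',w=w,px=c['pixels']);save(c,'w3.png',k=1.2)
P=c['pixels'].astype(int);z=w[...,2]
def comp(n,m,mn=150):
    k,lab,st_,ce=cv2.connectedComponentsWithStats(m.astype(np.uint8))
    for i in range(1,k):
        if st_[i,4]>mn:
            q=w[lab==i];(a,b),r=cv2.minEnclosingCircle((q[:,:2]*1000).astype(np.float32))
            print(n,st_[i,4],ce[i].round(),rect(q),'circ',(round(a,1),round(b,1),round(r,1)),'z',np.median(q[:,2]).round(4))
comp('stub',(z>.096)&(z<.104)&(w[...,1]>-.06)); comp('sleeve',(z>.056)&(z<.064)); comp('orange',(P[...,0]-P[...,2]>60)&(P[...,0]-P[...,1]>30)&(z>.02)&(z<.08)); comp('port end',(z>.116)&(z<.13)); comp('port ring',(z>.106)&(z<.115)&(w[...,0]>.55)); comp('sh',(z>.061)&(z<.068)&(w[...,0]>.55))
```

```text
t 38.55 tcp [432.5   5.9 404.8] yaw -20.1 F [-1.   0.4 -0.1] gap 51.3
[ 0.022  0.014 -1.   ]
2 694 [-37.  45.] [0.033 0.102]
6 548 [-43.  43.] [0.036 0.105]
10 104 [-40.  48.] [0.102 0.106]
14 91 [-42.  48.] [0.084 0.106]
18 104 [-41.  48.] [0.068 0.106]
22 105 [-40.  47.] [0.089 0.106]
26 73 [-40.  48.] [0.102 0.106]
30 106 [-41.  47.] [0.101 0.106]
34 93 [-42.  47.] [0.101 0.106]
38 79 [-41.  45.] [0.102 0.106]
42 93 [-41.  45.] [0.102 0.106]
46 93 [-41.  48.] [0.102 0.106]
50 81 [-41.  48.] [0.102 0.106]
54 93 [-41.  48.] [0.101 0.106]
58 87 [-40.  48.] [0.078 0.106]
stub 239 [469. 148.] ((599.4, 0.3), (33.6, 14.2), 63.6) circ (604.3, -2.1, 16.9) z 0.1002
stub 810 [272. 206.] ((431.1, 10.2), (26.6, 27.2), 49.7) circ (431.0, 10.0, 13.8) z 0.1004
sleeve 593 [77. 57.] ((315.7, 180.3), (88.5, 2.7), 59.5) circ (315.3, 180.6, 44.3) z 0.06
sleeve 247 [266. 107.] ((454.2, 87.7), (15.6, 14.7), 74.2) circ (454.3, 88.0, 9.2) z 0.059
sleeve 230 [423. 140.] ((584.2, 9.6), (62.9, 22.0), 59.5) circ (593.7, 4.0, 31.5) z 0.0602
sleeve 2483 [272. 193.] ((430.8, 10.0), (64.9, 64.8), 7.1) circ (430.8, 10.0, 33.0) z 0.0604
sleeve 177 [276. 260.] ((411.9, -53.0), (12.1, 14.7), 73.0) circ (411.8, -53.7, 8.5) z 0.0603
orange 621 [276. 254.] ((413.5, -47.4), (40.2, 13.4), 72.5) circ (414.2, -47.6, 20.7) z 0.0557
port end 1991 [493. 152.] ((604.3, -2.0), (34.8, 35.2), 21.0) circ (604.8, -1.6, 18.4) z 0.1242
port ring 671 [469. 148.] ((599.4, 0.4), (45.3, 35.0), 62.8) circ (604.0, -2.0, 22.9) z 0.1096
sh 1742 [441. 143.] ((598.5, 0.7), (67.5, 55.4), 63.0) circ (604.1, -2.2, 34.2) z 0.0653
```

All six plates now read own x = -41 to 48 (flush) with tops at 105 mm. The rear one may have crept back about 2 mm during the side pushes, so I'll give the row a final push.

Emit:
{"name": "step_arm", "arguments": {"steps": [[0,[9,-57,0],0.1],[0,[18,-114,0],0.21],[0,[27,-170,0],0.21],[0,[36,-226,0],0.21],[0,[45,-283,0],0.21]]}}

```text
time: 39.28
ee_pos: [0.4776, -0.2794, 0.4047]
tool_rot: [[0.989, -0.15, 0.019], [-0.15, -0.989, 0.018], [0.016, -0.021, -1.0]]
ft_force: [0.9, 0.6, 1.1]
finger_gap: 0.0002
```

Emit:
{"name": "step_arm", "arguments": {"steps": [[0,[0,-4,-20],0],[0,[0,-4,-80],0],[0,[0,-4,-140],0],[0,[0,-4,-188],0],[0,[0,-4,-188],0]]}}

```text
time: 39.9
ee_pos: [0.4754, -0.2817, 0.2121]
tool_rot: [[0.988, -0.152, 0.01], [-0.153, -0.988, 0.025], [0.006, -0.027, -1.0]]
ft_force: [0.2, 0.1, 0.1]
finger_gap: -0.0001
```

Run:
```python
from h import *
s=st();print(own(s['ee_pos']),np.array(s['tool_rot'])[:,2].round(3))
```

```text
t 39.90 tcp [ 475.4 -281.7  212.1] yaw -8.8 F [0.2 0.1 0.1] gap -0.1
[  0.68316256 -35.07824588] [ 0.01   0.025 -1.   ]
```

Emit:
{"name": "step_arm", "arguments": {"steps": [[0,[1.1,8,3],0],[0,[2.1,15,3],0],[0,[2.7,19,3],0],[0,[3,21.5,3],0],[0,[3.3,23.5,3],0]]}}

```text
time: 40.52
ee_pos: [0.479, -0.2583, 0.2159]
tool_rot: [[0.988, -0.152, 0.011], [-0.152, -0.988, 0.024], [0.007, -0.025, -1.0]]
ft_force: [0.1, 0.1, 1.1]
finger_gap: -0.0001
```

Emit:
{"name": "step_arm", "arguments": {"steps": [[0,[0.3,2,0],0],[0,[0.6,4,0],0],[0,[0.6,4,0],0],[0,[0.6,4,0],0]]}}

```text
time: 41.02
ee_pos: [0.4797, -0.2561, 0.2165]
tool_rot: [[0.988, -0.152, 0.012], [-0.152, -0.988, 0.02], [0.009, -0.021, -1.0]]
ft_force: [-1.4, -7.0, 0.0]
finger_gap: 0.0001
```

Run:
```python
from h import *
s=st();print(own(s['ee_pos']),np.array(s['tool_rot'])[:,2].round(3))
```

```text
t 41.02 tcp [ 479.7 -256.1  216.5] yaw -8.8 F [-1.4 -7.   0. ] gap 0.1
[ 1.40032321 -9.08595332] [ 0.012  0.02  -1.   ]
```

Emit:
{"name": "step_arm", "arguments": {"steps": [[0,[0.3,2,0],0],[0,[0.3,2,0],0],[0,[-3,-20,0],0],[0,[-3,-20,60],0],[0.6,[-3,-20,120],0]]}}

```text
time: 41.65
ee_pos: [0.4761, -0.2771, 0.3363]
tool_rot: [[0.988, -0.153, 0.009], [-0.154, -0.988, 0.022], [0.006, -0.024, -1.0]]
ft_force: [0.7, -1.5, 0.1]
finger_gap: 0.0172
```

Emit:
{"name": "step_arm", "arguments": {"steps": [[0.6,[-9,50,30],-0.14],[0.6,[-18,108,60],-0.14],[0.6,[-27,166,60],-0.14],[0.6,[-36,224,60],-0.14],[0.6,[-46,282,60],-0.14]]}}

```text
time: 42.28
ee_pos: [0.4297, 0.006, 0.3965]
tool_rot: [[0.957, -0.291, 0.013], [-0.291, -0.956, 0.021], [0.006, -0.024, -1.0]]
ft_force: [0.7, 0.1, -0.3]
finger_gap: 0.0512
```

Emit:
{"name": "step_arm", "arguments": {"steps": [[0.6,[0,0,0],0],[0.6,[0,0,0],0]]}}

```text
time: 42.52
ee_pos: [0.4299, 0.0055, 0.3967]
tool_rot: [[0.957, -0.291, 0.014], [-0.291, -0.957, 0.021], [0.007, -0.024, -1.0]]
ft_force: [0.2, -0.5, 0.1]
finger_gap: 0.0515
```

```bash
cat >> h.py <<'E'
def look():
    s=st();print('tz',np.array(s['tool_rot'])[:,2].round(3))
    c=cam('wrist');w=cloud(c);P=c['pixels'].astype(int);z=w[...,2];return c,w,P,z
def comp(n,w,m,mn=150):
    k,lab,st_,ce=cv2.connectedComponentsWithStats(m.astype(np.uint8))
    for i in range(1,k):
        if st_[i,4]>mn:
            q=w[lab==i];(a,b),r=cv2.minEnclosingCircle((q[:,:2]*1000).astype(np.float32))
            print(n,st_[i,4],ce[i].round(),rect(q),'circ',(round(a,1),round(b,1),round(r,1)),'z',np.median(q[:,2]).round(4))
E
python3 - <<'E'
from h import *
c,w,P,z=look();g=abs(w[...,1])<.15
comp('stub',w,(z>.096)&(z<.104)&g&(w[...,0]<.55));comp('sleeve',w,(z>.056)&(z<.064)&g)
comp('orange',w,(P[...,0]-P[...,2]>45)&(z>.035)&(z<.08)&g,60);rows()
E
```

```text
t 42.52 tcp [429.9   5.5 396.7] yaw -16.9 F [ 0.2 -0.5  0.1] gap 51.5
tz [ 0.014  0.021 -1.   ]
stub 793 [284. 248.] ((425.5, -24.5), (26.9, 26.8), 25.3) circ (425.6, -24.6, 13.9) z 0.1004
sleeve 271 [435. 150.] ((583.9, 7.9), (63.6, 22.7), 63.5) circ (594.0, 2.8, 31.8) z 0.0602
sleeve 249 [283. 147.] ((448.9, 53.1), (14.5, 14.6), 73.1) circ (449.0, 53.4, 9.3) z 0.059
sleeve 2285 [283. 228.] ((425.5, -24.8), (64.8, 65.1), 2.1) circ (425.6, -24.8, 32.8) z 0.0604
sleeve 187 [283. 296.] ((406.3, -88.4), (14.5, 14.3), 73.2) circ (406.0, -89.5, 9.4) z 0.0604
orange 284 [82. 96.] ((295.1, 146.3), (8.8, 2.3), 59.1) circ (295.1, 146.4, 4.4) z 0.0586
orange 715 [283. 164.] ((443.9, 36.4), (49.3, 13.1), 72.8) circ (443.5, 36.6, 25.2) z 0.0511
orange 718 [283. 290.] ((409.0, -79.6), (50.7, 14.4), 73.2) circ (408.9, -79.7, 25.5) z 0.0566
2 867 [-41.  45.] [0.039 0.103]
6 367 [-42.  45.] [0.032 0.105]
10 98 [-40.  46.] [0.102 0.106]
14 95 [-41.  48.] [0.058 0.106]
18 105 [-43.  47.] [0.088 0.106]
22 92 [-40.  48.] [0.101 0.106]
26 89 [-42.  48.] [0.101 0.106]
30 97 [-41.  47.] [0.101 0.106]
34 90 [-41.  47.] [0.101 0.106]
38 88 [-41.  46.] [0.102 0.106]
42 91 [-41.  46.] [0.102 0.106]
46 88 [-42.  44.] [0.102 0.106]
50 78 [-41.  48.] [0.095 0.106]
54 96 [-41.  48.] [0.065 0.106]
58 89 [-40.  48.] [0.089 0.106]
```

The coupling was knocked aside, to (425.6,-24.6) now. The row is still upright and flush. I'll grasp it at the new place.

Emit:
{"name": "step_arm", "arguments": {"steps": [[0.6,[-6.5,-33.4,-20],0],[0.6,[-6.5,-33.4,-80],0],[0.6,[-6.5,-33.4,-130],0],[0.6,[-6.5,-33.4,-158],0],[0.6,[-6.5,-33.4,-158],0]]}}

```text
time: 43.25
ee_pos: [0.4225, -0.0298, 0.2363]
tool_rot: [[0.955, -0.296, 0.007], [-0.296, -0.955, 0.023], [-0.0, -0.024, -1.0]]
ft_force: [0.4, -0.3, 1.0]
finger_gap: 0.0514
```

Run:
```python
from h import *
s=st();R=np.array(s['tool_rot']);print((np.array(s['ee_pos'])*1000+R[:,2]*155).round(1),R[:,2].round(3))
```

```text
t 43.25 tcp [422.5 -29.8 236.3] yaw -17.2 F [ 0.4 -0.3  1. ] gap 51.4
[423.6 -26.3  81.4] [ 0.007  0.023 -1.   ]
```

Emit:
{"name": "step_arm", "arguments": {"steps": [[0.6,[2,1.7,0],0],[0.3,[2,1.7,0],0],[0,[2,1.7,0],0],[0,[2,1.7,0],0],[0,[2,1.7,0],0]], "grip_force": 100}}

```text
time: 43.88
ee_pos: [0.4252, -0.0283, 0.2379]
tool_rot: [[0.955, -0.295, 0.01], [-0.295, -0.955, 0.021], [0.003, -0.023, -1.0]]
ft_force: [-1.6, -1.5, 5.5]
finger_gap: 0.026
```

Emit:
{"name": "step_arm", "arguments": {"steps": [[0,[0,0,10],0],[0,[0,0,50],0],[0,[0,0,100],0],[0,[0,0,150],0],[0,[0,0,160],0]]}}

```text
time: 44.5
ee_pos: [0.4261, -0.0284, 0.4019]
tool_rot: [[0.955, -0.295, 0.018], [-0.295, -0.955, 0.019], [0.012, -0.024, -1.0]]
ft_force: [0.2, -0.5, -4.5]
finger_gap: 0.0261
```

Run:
```python
from h import *
s=st();R=np.array(s['tool_rot']);print((np.array(s['ee_pos'])*1000+R[:,2]*155).round(1),R[:,2].round(3))
```

```text
t 44.50 tcp [426.1 -28.4 401.9] yaw -17.2 F [ 0.2 -0.5 -4.5] gap 26.1
[428.9 -25.5 246.9] [ 0.018  0.019 -1.   ]
```

Emit:
{"name": "step_arm", "arguments": {"steps": [[0,[45,6,0],0],[0,[95,13,0],0],[0,[145,20,0],0],[0,[174.6,23.7,0],0],[0,[174.6,23.7,0],0]]}}

```text
time: 45.12
ee_pos: [0.6015, -0.0043, 0.3985]
tool_rot: [[0.956, -0.294, 0.013], [-0.294, -0.956, 0.02], [0.007, -0.023, -1.0]]
ft_force: [-0.1, -0.6, -3.9]
finger_gap: 0.0258
```

Emit:
{"name": "step_arm", "arguments": {"steps": [[0,[0,0,0],0],[0,[0,0,-15],0],[0,[0,0,-20],0],[0,[0,0,-20],0]]}}

```text
time: 45.62
ee_pos: [0.6008, -0.0044, 0.3774]
tool_rot: [[0.956, -0.294, 0.011], [-0.294, -0.955, 0.02], [0.005, -0.023, -1.0]]
ft_force: [-1.4, -0.2, -4.5]
finger_gap: 0.0258
```

```bash
cat >> h.py <<'E'
def rim():
    tg=np.array([425.2,-28.3,237.9]);Rg=np.array([[.955,-.295,.010],[-.295,-.955,.021],[.003,-.023,-1.]])
    s=st();R=np.array(s['tool_rot']);p=np.array(s['ee_pos'])*1000
    r=p+R@Rg.T@(np.array([426.8,-24.8,0])-tg);ax=R@Rg.T@[0,0,1]
    print('rim',r.round(1),'axis',ax.round(3),'to port',(np.array([604.2,-2.0])-r[:2]).round(1))
E
python3 - <<'E'
from h import *
rim()
for n in ('scene','side'):
    c=cam(n);w=cloud(c);z=w[...,2];g=np.hypot(w[...,0]-.604,w[...,1]+.002)<.06
    for nm,a,b in (('ped',.035,.045),('shoulder',.05,.0645),('adapt',.09,.112),('sleeve',.155,.19),('stubtop',.235,.25)):
        q=w[g&(z>a)&(z<b)]; 
        if len(q)>20:
            # circle fit of the visible wall
            A=np.c_[2*q[:,:2],np.ones(len(q))];x=np.linalg.lstsq(A,(q[:,:2]**2).sum(1),rcond=None)[0];print(n,nm,len(q),(x[:2]*1000).round(1),'r',(1000*np.sqrt(x[2]+x[0]**2+x[1]**2)).round(1))
E
```

```text
t 45.62 tcp [600.8  -4.4 377.4] yaw -17.1 F [-1.4 -0.2 -4.5] gap 25.8
rim [602.8  -1.1 139.4] axis [-0.002  0.001  1.   ] to port [ 1.4 -0.9]
scene ped 302 [607.7   1.8] r 40.1
scene shoulder 262 [607.1   1.1] r 30.2
scene adapt 164 [609.5   3.8] r 16.4
scene sleeve 425 [610.   10.9] r 25.2
scene stubtop 199 [605.3   9.5] r 19.6
side ped 300 [603.2  -4.9] r 41.0
side shoulder 241 [603.1  -5.2] r 29.7
side adapt 159 [603.1  -8.8] r 16.2
side sleeve 403 [600.1 -10.9] r 27.2
side stubtop 200 [599.6  -9.9] r 17.4
```

Run:
```python
from h import *
from scipy.optimize import least_squares as ls
for n in ('scene','side'):
    c=cam(n);w=cloud(c)*1000;z=w[...,2];g=np.hypot(w[...,0]-604,w[...,1]+2)<60
    for nm,a,b,r in (('ped',10,40,46),('shoulder',50,62,34),('sleeve',150,190,33)):
        q=w[g&(z>a)&(z<b)][:,:2]
        f=ls(lambda p:np.hypot(*(q-p).T)-r,[604,-2],loss='soft_l1');print(n,nm,len(q),f.x.round(1),'res %.1f'%np.abs(f.fun).mean())
```

```text
scene ped 376 [605.4  -1.3] res 0.7
scene shoulder 128 [605.3  -1.4] res 1.0
scene sleeve 466 [6.04e+02 3.00e-01] res 2.0
side ped 360 [603.9  -1.6] res 0.8
side shoulder 115 [604.   -1.7] res 1.0
side sleeve 429 [602.5  -1.6] res 1.9
```

Both camera fits and the kinematics agree: the coupling needs a shift of (+1.4,-0.9) mm, and it hangs vertical. Lower it.

Emit:
{"name": "step_arm", "arguments": {"steps": [[0,[1.4,-0.9,0],0],[0,[1.4,-0.9,-10],0],[0,[1.4,-0.9,-22],0],[0,[1.4,-0.9,-22],0]]}}

```text
time: 46.32
ee_pos: [0.6022, -0.0052, 0.3546]
tool_rot: [[0.956, -0.294, 0.01], [-0.294, -0.956, 0.02], [0.003, -0.022, -1.0]]
ft_force: [-0.4, 0.8, -4.4]
finger_gap: 0.0262
```

Run:
```python
from h import *
rim()
```

```text
t 46.33 tcp [602.2  -5.2 354.6] yaw -17.1 F [-0.4  0.8 -4.4] gap 26.2
rim [603.8  -1.8 116.7] axis [-0.     0.001  1.   ] to port [ 0.4 -0.2]
```

Emit:
{"name": "step_arm", "arguments": {"steps": [[0,[0.4,-0.2,-5],0],[0,[0.4,-0.2,-11],0],[0,[0.4,-0.2,-18],0],[0,[0.4,-0.2,-25],0],[0,[0.4,-0.2,-25],0]]}}

```text
time: 46.95
ee_pos: [0.6025, -0.0054, 0.3288]
tool_rot: [[0.956, -0.294, 0.009], [-0.294, -0.955, 0.021], [0.002, -0.022, -1.0]]
ft_force: [0.6, 0.8, -4.8]
finger_gap: 0.026
```

Run:
```python
from h import *
rim()
```

```text
t 46.95 tcp [602.5  -5.4 328.8] yaw -17.1 F [ 0.6  0.8 -4.8] gap 26.0
rim [603.9  -2.   90.9] axis [0.001 0.    1.   ] to port [ 0.3 -0. ]
```

Emit:
{"name": "step_arm", "arguments": {"steps": [[0,[0.2,0,-7],0],[0,[0.2,0,-14],0],[0,[0.2,0,-20],0],[0,[0.2,0,-24],0],[0,[0.2,0,-27],0]]}}

```text
time: 47.58
ee_pos: [0.6026, -0.0054, 0.3029]
tool_rot: [[0.956, -0.294, 0.009], [-0.294, -0.956, 0.02], [0.002, -0.022, -1.0]]
ft_force: [-8.6, 0.5, 22.1]
finger_gap: 0.0257
```

Emit:
{"name": "step_arm", "arguments": {"steps": [[0,[0,0,-1.5],0],[0,[0,0,-3],0],[0,[0,0,-3],0]]}}

```text
time: 47.95
ee_pos: [0.6027, -0.0053, 0.303]
tool_rot: [[0.956, -0.294, 0.009], [-0.294, -0.956, 0.02], [0.003, -0.022, -1.0]]
ft_force: [-8.7, 0.7, 13.6]
finger_gap: 0.0263
```

Run:
```python
from h import *
rim()
```

```text
t 47.95 tcp [602.7  -5.3 303. ] yaw -17.1 F [-8.7  0.7 13.6] gap 26.3
rim [604.1  -2.   65. ] axis [0.    0.001 1.   ] to port [ 0.1 -0. ]
```

The rim is at 65.0 mm, on the shoulder, and it stopped there under 22 N. One more press, then release, rise and move over the +y cam arm with shut fingers.

Emit:
{"name": "step_arm", "arguments": {"steps": [[0,[0,0,-4],0],[0,[0,0,-4],0],[0,[0,0,0],0],[0.6,[0,0,0],0],[0.6,[0,0,0],0]]}}

```text
time: 48.58
ee_pos: [0.603, -0.0054, 0.303]
tool_rot: [[0.956, -0.294, 0.01], [-0.294, -0.956, 0.02], [0.004, -0.022, -1.0]]
ft_force: [-0.0, 0.5, -0.1]
finger_gap: 0.0514
```

Emit:
{"name": "step_arm", "arguments": {"steps": [[0.6,[0,0,0],0],[0.6,[0,0,30],0],[0.6,[0,0,80],0],[0.3,[0,0,100],0],[0,[0,0,100],0]]}}

```text
time: 49.2
ee_pos: [0.6037, -0.0055, 0.4055]
tool_rot: [[0.956, -0.294, 0.016], [-0.294, -0.956, 0.019], [0.009, -0.023, -1.0]]
ft_force: [0.5, -0.4, -0.2]
finger_gap: 0.0153
```

Run:
```python
from h import *
c,w,P,z=look();g=np.hypot(w[...,0]-.604,w[...,1]+.002)<.12
comp('stubtop',w,(z>.155)&(z<.18)&g);comp('sleevetop',w,(z>.118)&(z<.135)&g);comp('orange',w,(P[...,0]-P[...,2]>45)&(z>.08)&(z<.16)&g,60)
```

```text
t 49.20 tcp [603.7  -5.5 405.5] yaw -17.1 F [ 0.5 -0.4 -0.2] gap 15.3
tz [ 0.016  0.019 -1.   ]
stubtop 1489 [277. 229.] ((604.5, -1.1), (28.1, 27.9), 22.6) circ (604.3, -2.0, 14.9) z 0.1652
sleevetop 551 [275. 109.] ((626.2, 73.4), (20.9, 14.4), 73.6) circ (626.7, 73.3, 11.9) z 0.123
sleevetop 3678 [277. 209.] ((604.1, -1.9), (65.0, 65.0), 33.0) circ (604.1, -2.4, 33.0) z 0.1255
sleevetop 610 [278. 296.] ((584.5, -68.2), (27.3, 14.7), 74.4) circ (583.6, -68.2, 14.6) z 0.1268
orange 1220 [275. 128.] ((622.0, 59.3), (50.3, 13.9), 72.8) circ (621.8, 59.4, 25.6) z 0.116
orange 1073 [277. 285.] ((587.8, -57.1), (50.6, 14.5), 73.4) circ (585.4, -56.4, 25.6) z 0.1212
```

Home is confirmed: stub top at 165.2 mm, sleeve top at 125.5 mm, both arms still up. Now the +y arm.

Emit:
{"name": "step_arm", "arguments": {"steps": [[0,[10,40,0],0],[0,[20,77,0],0],[0,[20,77,-30],0],[0,[20,77,-75],0],[0,[20,77,-85],0]]}}

```text
time: 49.88
ee_pos: [0.6207, 0.0718, 0.3119]
tool_rot: [[0.956, -0.294, -0.0], [-0.294, -0.956, 0.02], [-0.006, -0.019, -1.0]]
ft_force: [-1.2, -0.0, 0.2]
finger_gap: 0.0002
```

Emit:
{"name": "step_arm", "arguments": {"steps": [[0,[0,0,-10],0],[0,[0,0,-20],0],[0,[0,0,-30],0],[0,[0,0,-40],0],[0,[0,0,-50],0]]}}

```text
time: 50.5
ee_pos: [0.6211, 0.0718, 0.262]
tool_rot: [[0.956, -0.294, 0.001], [-0.294, -0.956, 0.02], [-0.005, -0.02, -1.0]]
ft_force: [0.1, -1.0, 1.8]
finger_gap: 0.0003
```

```bash
cat >> h.py <<'E'
def tip():
    s=st();R=np.array(s['tool_rot']);t=np.array(s['ee_pos'])*1000+R[:,2]*173;d=t[:2]-[604.1,-2]
    print('tip',t.round(1),'rho %.1f tang %.1f'%(d@[.281,.96],d@[.96,-.281]),'tz',R[:,2].round(3))
E
python3 -c "from h import *;tip()"
```

```text
t 50.50 tcp [621.1  71.8 262. ] yaw -17.1 F [ 0.1 -1.   1.8] gap 0.3
tip [621.3  75.3  89.1] rho 79.1 tang -5.2 tz [ 0.001  0.02  -1.   ]
```

Emit:
{"name": "step_arm", "arguments": {"steps": [[0,[2,0,-10],0],[0,[2,0,-20],0],[0,[2,0,-31],0],[0,[1,-3,-31],0],[0,[0,-6,-31],0]]}}

```text
time: 51.12
ee_pos: [0.6209, 0.0659, 0.2307]
tool_rot: [[0.956, -0.294, 0.001], [-0.294, -0.956, 0.021], [-0.005, -0.02, -1.0]]
ft_force: [0.0, 1.8, 0.2]
finger_gap: 0.0001
```

```bash
python3 -c "from h import *;tip()"
```

```text
t 51.12 tcp [620.9  65.9 230.7] yaw -17.1 F [0.  1.8 0.2] gap 0.1
tip [621.   69.4  57.8] rho 73.3 tang -3.8 tz [ 0.001  0.021 -1.   ]
```

Emit:
{"name": "step_arm", "arguments": {"steps": [[0,[-0.5,-1.5,0],0],[0,[-0.9,-3,0],0],[0,[-1.3,-4.5,0],0],[0,[-1.8,-6,0],0],[0,[-1.8,-6,0],0]]}}

```text
time: 51.75
ee_pos: [0.6191, 0.0597, 0.2308]
tool_rot: [[0.956, -0.294, 0.001], [-0.294, -0.956, 0.021], [-0.005, -0.02, -1.0]]
ft_force: [-0.1, 0.7, 0.6]
finger_gap: 0.0003
```

```bash
python3 -c "from h import *;tip()"
```

```text
t 51.75 tcp [619.1  59.7 230.8] yaw -17.1 F [-0.1  0.7  0.6] gap 0.3
tip [619.2  63.3  57.8] rho 66.9 tang -3.8 tz [ 0.001  0.021 -1.   ]
```

Emit:
{"name": "step_arm", "arguments": {"steps": [[0,[-0.5,-1.5,0],0],[0,[-0.9,-3,0],0],[0,[-1.2,-4,0],0],[0,[-1.2,-4,0],0]]}}

```text
time: 52.25
ee_pos: [0.6178, 0.056, 0.2307]
tool_rot: [[0.956, -0.294, 0.001], [-0.294, -0.956, 0.021], [-0.006, -0.021, -1.0]]
ft_force: [0.8, 2.7, -0.0]
finger_gap: -0.0001
```

```bash
python3 -c "from h import *;tip()"
```

```text
t 52.25 tcp [617.8  56.  230.7] yaw -17.1 F [ 0.8  2.7 -0. ] gap -0.1
tip [618.   59.7  57.7] rho 63.1 tang -4.0 tz [ 0.001  0.021 -1.   ]
```

Emit:
{"name": "step_arm", "arguments": {"steps": [[0,[-0.3,-1,0],0],[0,[-0.6,-2,0],0],[0,[-0.9,-3,0],0],[0,[-0.9,-3,0],0]]}}

```text
time: 52.75
ee_pos: [0.6168, 0.0548, 0.2306]
tool_rot: [[0.956, -0.294, 0.001], [-0.294, -0.956, 0.026], [-0.007, -0.025, -1.0]]
ft_force: [1.8, 8.6, -2.1]
finger_gap: 0.0004
```

Run:
```python
from h import *
tip()
c=cam('scene');save(c,'s5.png',(190,130,350,260),4)
```

```text
t 52.75 tcp [616.8  54.8 230.6] yaw -17.1 F [ 1.8  8.6 -2.1] gap 0.4
tip [617.   59.2  57.7] rho 62.3 tang -4.8 tz [ 0.001  0.026 -1.   ]
```

View pics/s5.png

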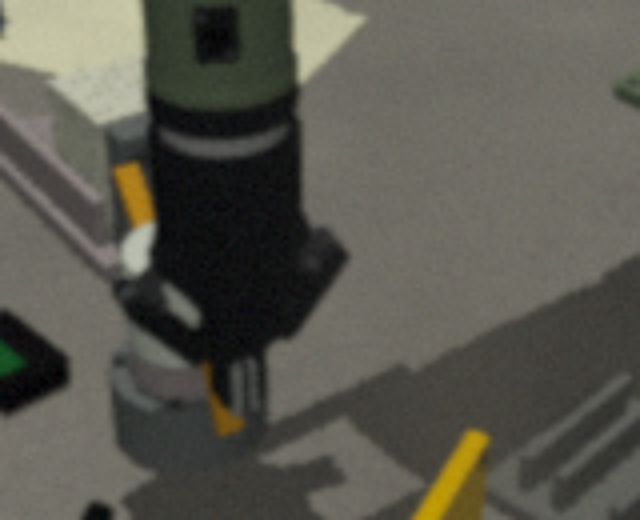

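The arm is down on the stop (8.6 N). I'll press slightly more, back out and go over to the other arm.

Emit:
{"name": "step_arm", "arguments": {"steps": [[0,[-0.6,-2,0],0],[0,[-0.6,-2,0],0],[0,[4,14,0],0],[0,[4,14,60],0],[0,[4,14,120],0]]}}

```text
time: 53.42
ee_pos: [0.6206, 0.0689, 0.3506]
tool_rot: [[0.956, -0.294, -0.003], [-0.293, -0.956, 0.024], [-0.009, -0.022, -1.0]]
ft_force: [1.1, 0.0, 1.1]
finger_gap: -0.0002
```

Emit:
{"name": "step_arm", "arguments": {"steps": [[0,[0,0,40],0],[0,[-13,-50,40],0],[0,[-26,-100,40],0],[0,[-39.4,-151,40],0],[0,[-39.4,-151,40],0]]}}

```text
time: 54.05
ee_pos: [0.5805, -0.0855, 0.3907]
tool_rot: [[0.954, -0.299, -0.003], [-0.299, -0.954, 0.021], [-0.01, -0.019, -1.0]]
ft_force: [0.0, 0.4, -0.1]
finger_gap: -0.0003
```

Run:
```python
from h import *
tip()
for n in ('scene','side'):
    c=cam(n);w=cloud(c)*1000;P=c['pixels'].astype(int)
    d=w[...,:2]-[604.1,-2];rho=d@[.281,.96];ta=d@[.96,-.281];z=w[...,2]
    m=(P[...,0]-P[...,2]>45)&(P[...,0]-P[...,1]>18)&(abs(ta)<14)&(abs(rho)<105)&(z>25)&(z<150)
    for sg in (1,-1):
        k=m&(sg*rho>36)
        if k.sum()>5:
            A=np.c_[abs(rho[k]),z[k]].astype(np.float32);f=cv2.fitLine(A,cv2.DIST_HUBER,0,.01,.01).ravel();print(n,sg,k.sum(),'ang %.0f'%np.degrees(np.arctan2(f[1],f[0])),'rho',np.percentile(A[:,0],[2,98]).round(),'z',np.percentile(A[:,1],[2,98]).round())
    k=(np.hypot(rho,ta)<13)&(z>150);print('stub z',np.percentile(z[k],90).round(1) if k.sum()>5 else None)
```

```text
t 54.05 tcp [580.5 -85.5 390.7] yaw -17.4 F [ 0.   0.4 -0.1] gap -0.3
tip [579.9 -81.8 217.8] rho -83.5 tang -0.8 tz [-0.003  0.021 -1.   ]
scene 1 167 ang -65 rho [38. 63.] z [39. 87.]
scene -1 90 ang 41 rho [52. 79.] z [110. 134.]
stub z 164.6
side -1 56 ang 49 rho [38. 86.] z [ 80. 135.]
stub z 165.8
```

The +y arm reads -65° (locked) and the -y arm still reads +41°. Same procedure on this side.

Emit:
{"name": "step_arm", "arguments": {"steps": [[0,[1.2,4.3,-40],0],[0,[1.2,4.3,-75],0],[0,[1.2,4.3,-88],0],[0,[1.2,4.3,-98],0],[0,[1.2,4.3,-108],0]]}}

```text
time: 54.78
ee_pos: [0.5832, -0.0781, 0.2836]
tool_rot: [[0.956, -0.294, -0.0], [-0.294, -0.955, 0.022], [-0.007, -0.021, -1.0]]
ft_force: [0.1, -0.1, 1.8]
finger_gap: 0.0
```

Emit:
{"name": "step_arm", "arguments": {"steps": [[0,[0,0,-10],0],[0,[0,0,-20],0],[0,[0,0,-30],0],[0,[0,0,-40],0],[0,[0,0,-50],0]]}}

```text
time: 55.4
ee_pos: [0.5831, -0.0781, 0.2329]
tool_rot: [[0.956, -0.294, -0.001], [-0.294, -0.955, 0.022], [-0.007, -0.021, -1.0]]
ft_force: [-0.2, -0.6, 2.0]
finger_gap: 0.0003
```

```bash
python3 -c "from h import *;tip()"
```

```text
t 55.40 tcp [583.1 -78.1 232.9] yaw -17.1 F [-0.2 -0.6  2. ] gap 0.3
tip [583.  -74.3  59.9] rho -75.4 tang 0.1 tz [-0.001  0.022 -1.   ]
```

Emit:
{"name": "step_arm", "arguments": {"steps": [[0,[0.7,2.4,-2],0],[0,[1.4,4.8,-2],0],[0,[2.1,7.2,-2],0],[0,[2.8,9.6,-2],0],[0,[3.3,11.5,-2],0]]}}

```text
time: 56.02
ee_pos: [0.5865, -0.0666, 0.2311]
tool_rot: [[0.956, -0.294, -0.0], [-0.294, -0.956, 0.021], [-0.007, -0.02, -1.0]]
ft_force: [-0.2, -2.1, 0.3]
finger_gap: 0.0001
```

Emit:
{"name": "step_arm", "arguments": {"steps": [[0,[0.3,1,0],0],[0,[0.6,2,0],0],[0,[0.9,3,0],0],[0,[0.9,3,0],0]]}}

```text
time: 56.52
ee_pos: [0.5872, -0.065, 0.231]
tool_rot: [[0.956, -0.294, -0.001], [-0.294, -0.956, 0.018], [-0.006, -0.017, -1.0]]
ft_force: [-2.0, -8.3, -0.0]
finger_gap: -0.0001
```

```bash
python3 -c "from h import *;tip()"
```

```text
t 56.52 tcp [587.2 -65.  231. ] yaw -17.1 F [-2.  -8.3 -0. ] gap -0.1
tip [587.  -61.9  58.1] rho -62.3 tang 0.4 tz [-0.001  0.018 -1.   ]
```

Firm at the same radius as on the other side. Press slightly more, retreat, rise, and move clear for the final check.

Emit:
{"name": "step_arm", "arguments": {"steps": [[0,[0.6,2,0],0],[0,[0.6,2,0],0],[0,[-4,-14,0],0],[0,[-4,-14,60],0],[0,[-4,-14,120],0]]}}

```text
time: 57.15
ee_pos: [0.5827, -0.0793, 0.3514]
tool_rot: [[0.956, -0.295, -0.003], [-0.295, -0.955, 0.02], [-0.009, -0.018, -1.0]]
ft_force: [0.7, -0.9, 0.9]
finger_gap: 0.0003
```

Emit:
{"name": "step_arm", "arguments": {"steps": [[0,[0,0,60],0],[0,[-40,40,80],0],[0,[-80,90,80],0],[0,[-120,130,80],0],[0,[-160,170,80],0]]}}

```text
time: 57.78
ee_pos: [0.4211, 0.0918, 0.4316]
tool_rot: [[0.956, -0.295, -0.002], [-0.295, -0.955, 0.022], [-0.008, -0.021, -1.0]]
ft_force: [0.4, 0.7, 1.0]
finger_gap: -0.0001
```

Emit:
{"name": "step_arm", "arguments": {"steps": [[0,[-20,50,0],0],[0,[-40,100,0],0],[0,[-60,150,0],0],[0,[-60,200,0],0],[0,[-60,200,0],0]]}}

```text
time: 58.4
ee_pos: [0.3603, 0.2942, 0.4318]
tool_rot: [[0.957, -0.29, -0.002], [-0.29, -0.957, 0.024], [-0.009, -0.023, -1.0]]
ft_force: [-0.8, -0.3, 0.2]
finger_gap: 0.0002
```

Run:
```python
from h import *
st()
C={}
for n in ('scene','side'):
    c=cam(n);C[n]=c;w=cloud(c)*1000;P=c['pixels'].astype(int)
    d=w[...,:2]-[604.1,-2];rho=d@[.281,.96];ta=d@[.96,-.281];z=w[...,2]
    m=(P[...,0]-P[...,2]>45)&(P[...,0]-P[...,1]>18)&(abs(ta)<14)&(abs(rho)<105)&(z>25)&(z<150)
    for sg in (1,-1):
        k=m&(sg*rho>36)
        if k.sum()>5:
            A=np.c_[abs(rho[k]),z[k]].astype(np.float32);f=cv2.fitLine(A,cv2.DIST_HUBER,0,.01,.01).ravel();print(n,sg,k.sum(),'ang %.0f'%np.degrees(np.arctan2(f[1],f[0])),'rho',np.percentile(A[:,0],[2,98]).round(),'z',np.percentile(A[:,1],[2,98]).round())
    k=(np.hypot(rho,ta)<13)&(z>150);print('stub z',np.percentile(z[k],90).round(1) if k.sum()>5 else None)
rows();prof()
old=np.load('side1.npz')['px'].astype(int);dif=(abs(C['side']['pixels'].astype(int)-old).max(2)>45)
a=C['side']['pixels'][:,:,::-1].copy();cv2.imwrite('pics/fin.png',cv2.resize(a[100:410,130:450],None,fx=1.9,fy=1.9,interpolation=2))
```

```text
t 58.40 tcp [360.3 294.2 431.8] yaw -16.9 F [-0.8 -0.3  0.2] gap 0.2
scene 1 173 ang -66 rho [40. 66.] z [40. 88.]
stub z 164.9
side -1 164 ang -65 rho [38. 62.] z [41. 88.]
stub z 165.2
2 211 [-41.  45.] [0.036 0.102]
6 1000 [-42.  44.] [0.035 0.104]
10 99 [-40.  46.] [0.071 0.106]
14 89 [-41.  48.] [0.08  0.106]
18 104 [-41.  47.] [0.089 0.106]
22 94 [-40.  49.] [0.082 0.106]
26 90 [-42.  47.] [0.102 0.106]
30 105 [-41.  49.] [0.102 0.106]
34 84 [-42.  47.] [0.101 0.106]
38 86 [-41.  47.] [0.101 0.106]
42 86 [-41.  45.] [0.102 0.106]
46 86 [-42.  46.] [0.102 0.106]
50 83 [-41.  48.] [0.101 0.106]
54 85 [-41.  48.] [0.065 0.106]
58 97 [-41.  48.] [0.083 0.106]
-40 [(28, 104), (44, 104), (52, 104), (60, 106), (68, 105), (76, 104), (108, 100)]
-20 [(12, 105), (20, 104), (36, 103), (44, 105), (52, 104), (60, 105), (68, 104), (76, 105), (92, 104), (100, 105)]
0 [(12, 104), (20, 105), (28, 104), (44, 104), (52, 104), (60, 104), (68, 104), (76, 104), (84, 103), (100, 104), (108, 103)]
20 [(12, 105), (20, 104), (28, 104), (36, 104), (52, 104), (60, 104), (68, 104), (76, 105), (92, 104), (100, 104), (108, 94)]
```

View pics/fin.png

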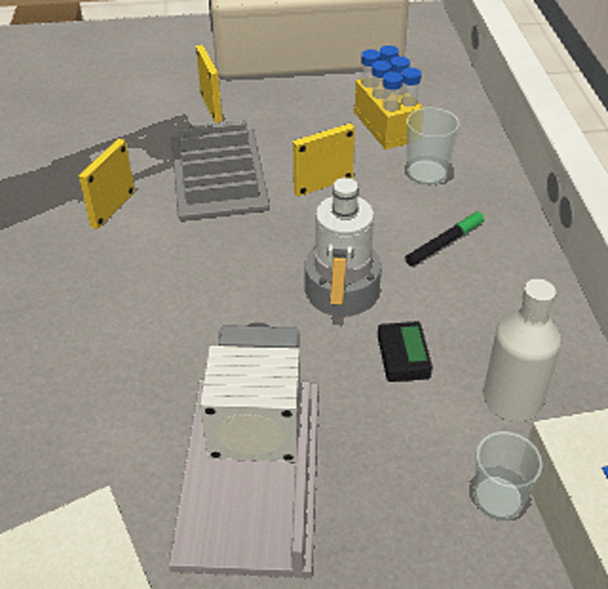

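The final picture shows the rack empty, the six plates upright in one tight row along the fence, the coupling home with its arm down, and the bystanders in place.

```bash
python3 -c "
from h import *
print(robot.hand_in())"
```

```text
the job is handed in; nothing more can be done
None
```

The job is done and handed in at about 58 s of the 210 s allowed.

**Plates:** All three rack plates are now in the cradle behind the original three. The row was pushed upright against the head plate and then against the side fence.
- **Flush:** in the last check every plate read own x about -41 to +48, against -43 to +47 expected, with tops at 105 mm.
- **Tight:** the rear face read about 2 mm short of the nominal 8 mm, which is within camera bias. Each push against the head plate ended on a firm stop.

**Coupling:** It was knocked aside during the run, so I found it again before grasping it. It sits fully home on the port: the stub top reads 165 mm, so the rim is at 65 mm.

**Cam arms:** They were swung down one after the other, and both read -65° to -66° (locked).

**What went wrong and was fixed:**
- The first plate caught on the fence top and turned in the grip. I moved it away from the fence and let it settle upright.
- My first push on the full row tipped the loose plates forward. Pushing lower, at their bottom edges, brought them upright.

The bystanders and yellow look-alikes look unmoved in the final picture. I judged that by eye only, without measuring them.

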